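Fit the laser modules to their dock and arm it with the key

ROBOT

A 6-joint arm with a two-finger parallel gripper is mounted at the origin on a cart in front of the work surface, level with it; the furniture and walls round the work are solid. World frame = base frame: x ahead of the robot, y to its left, z up, the work surface at z = 0. Lengths are in m, angles in rad, forces in N, time in s.
With the tool pointing down it reaches from about 0.325 to 0.775 m from the base axis. Payload 5.5 kg.
Tool frame: the origin (TCP) lies at the very end of the fingers, on their centre line; the grasp point (between the pads) lies 19 mm behind it; z points along the fingers, y is the line along which they close (so a half turn about z gives the same grasp; the last joint's range is limited). The gripper opens to 85 mm and grips with 20 to 120 N. Pads are 22 mm wide; open, the fingers measure 114 mm over their backs; the gripper's body (76 mm by 85 mm) begins 54 mm behind the grasp point. The pads swing forward as they close: fully open they stand 13 mm farther back than shut.
Start: joints at [-1.213, 0.091, 1.231, -0, 1.82, -0.057], TCP at [0.242, -0.549, 0.231] pointing down, gripper open.
Joint ranges: [-2.87, 2.87], [-0.86, 2.18], [0.17, 2.46], [-1.51, 4.65], [0.06, 2.69], [-2.65, 2.65]. Speed limits (rad/s): [2.57, 2.57, 3.01, 3.14, 3.14, 3.14].

INTERFACE

Orientations are given as a unit quaternion [x, y, z, w].
In Python, from cell import arm, eyes gives the robot as it stands.
- The arm moves only by the shell command python3 -m crank 'ROWS' [FORCE]. ROWS is JSON, a list of rows, each an object with "offset": the shift along the tool's x, y, z in cm, a list of three; "spin": the turn about the tool's z in degrees; "hand": the finger opening in cm, from 0 to 8.54. A call has 1 to 12 rows; each row shifts and turns the commanded pose from where the row before left it, along the tool's axes as they then stand; what a row does not reach is not made up. A row lasts 1/10 s, in which the tool goes at most 50 mm and 8.59 degrees, less where a joint would pass 70% of its speed; a pose out of reach is approached as far as the arm can. A call is refused whole if a number of a shift passes 5 or a number of a turn 8.59, either way. A call with a gripper value outside its range is refused whole. The fingers move at their own pace and stop on an object; FORCE is the grip in N (left out, the last holds). Time passes only in rows, so rows that do not move let the fingers close. It gives the time, the measured TCP pose, the force, the opening and the grip force at its end, in the units of the state.
- arm.state(): the state, without advancing time (a new reading comes with each control period).
- eyes.capture(name): name is "side" or "top" or "wrist"; returns the picture (480x640x3 uint8, red, green, blue); there is no depth.
- eyes.camera_info(name): a dict with "vfov" (degrees; the focal length in pixels is half the picture's height over the tangent of half this angle, whatever the lens; pixels are square), "cx", "cy" (the principal point, pixels), "eye" and "rotation" of the camera in the world; the wrist camera has in their place "tool_from_camera" (4x4, takes a point from camera to tool coordinates, whose origin is the TCP and whose axes are the flange's). Camera axes: x right, y down, z forward; pixel columns grow to the right and rows downward; lengths in m; the calibration is good to about 2 mm. A picture is of the moment at which its call begins: read the wrist's pose just before it. camera_info takes no time and is no camera call.
- arm.close_job(): hands the job in; it is judged then, once.
The state is a dict: "clock": time; "qpos": joint angles; "qd": joint speeds; "tau": joint torques, N m; "position": TCP position; "eef_rot": TCP orientation; "contact_force": force on the tool from outside, world axes, zero at the start; "moment": the same for the moment, N m; "opening": finger opening in m; "finger_force": force on a finger pad.
Only numpy, scipy, OpenCV 4.12 (cv2) and the standard library are available. Lean on these libraries where they do the work, as an engineer would, in place of code of your own. Each camera call takes 0.05 s, during which the arm holds its last target. There are 200 camera calls.

TASK

Get the laser source ready for the run: slide every laser module that stands on the bench onto a rail of the dock, one to a rail, fibre port to the open front, fully home so that the spring catch holds it. Lift the rubber dust cap off the dock's key switch and stand it upright on the bench, clear of the dock; put the key from its stand fully into the switch and, only once every module is home, turn it clockwise as far as it goes and leave it in. Tip over no glass, bottle or tube.

Things in the scene. Friction and masses are not known exactly. Their poses are not given: they have to be found in the camera images.
- module_1_grip (a point): laser module: dark metal block 56 mm long (x), 34 wide (y), 28 high; black upright grip plate on top, 36 long (x), 14 thick (y), from 28 to 63 mm above the underside; fibre port stands 9 mm out of its front face (-x). Point: centre of the grip plate, 45 mm above the underside. x = the way it slides onto the rail, away from the port; z up. About 0.35 kg. May be absent.
- module_2_grip (a point): another module, same as module 1. Underneath all of them have a T-slot, open at the rear (+x) and to the bottom, closed at the front by the front plate: 29 mm wide inside, from 6.5 to 15.5 mm above the underside, its bottom mouth 18 mm wide. May be absent.
- module_3_grip (a point): another module, same as module 1. May be absent.
- dock: laser dock, fixed: aluminium deck 130 mm wide (y) and 8 thick, from x = -98 to 28 mm of this origin, then a grey housing 36 mm high from x = 28 to 100. Three steel T-rails along x on the deck at y = 42, 0, -42 mm: rounded nose at x = -22.5, flanges 26 mm wide from 8 to 14 mm above the deck, on a 13 mm stem. Origin on the bench under the middle home point; x = the way modules slide on, z up.
- bay_1 (a point): grip centre of a module fully home on the dock's left rail (dock y = 42 mm, 53 above the bench); x = the way it slides on, z up. Set it on the deck in line with the rail, grip centre 55 to 65 mm before this point at the same height, and push along x until its rear meets the housing. In the last 16 mm a spring ball rides over a ridge in the module (up to about 6 N), then draws it home.
- bay_2 (a point): the same for the middle rail (dock y = 0). A module has about 1.5 mm of play on its rail in y and z, and any module fits any rail.
- bay_3 (a point): the same for the right rail (dock y = -42 mm). Between the dock and the modules stand a stirrer with a beaker, a meter and an electrode arm, the arm up to 0.33 m high and beyond about x = 0.48 m of the robot: carry things over in front of it or above.
- key_grip (a point): switch key, 30 g: steel blade 14 mm wide (x), 5 thick (y), 18 long, pointing down; above it a shoulder 22 x 13 x 3 mm and a black head 24 wide (x), 12 thick (y), 30 high. Point: centre of the head, 36 mm above the blade's end, 18 above the shoulder's underside; z up. It starts upright in its stand, an aluminium block 46 x 40 mm, 26 high, shoulder on top, and lifts straight out.
- switch_home (a point): centre of the key's head when the key is fully in the switch, a round steel boss 41 mm across on the dock's housing behind the middle rail. The boss's top, on which the key's shoulder then rests, is 18 mm below this point. x = long direction of its slot (16.6 x 7.6 mm, 20 deep), turning with the switch; the key's wide side (x) lies along it, either way round. z up.
- cap_grip (a point): black rubber dust cap that sits loosely over the boss of the key switch at the start: a round cup 54 mm across and 19 high, open below (49 mm inside, 16 deep), with a round stem knob on top, 13.6 mm thick, from 19 to 48 mm above its lower rim. Point: middle of the knob, 33 mm above the lower rim; z up. 50 g. Lifts straight off (16 mm).
- key_switch (a joint): angle of the key switch, rad: 0 off, 1.05 on (the stop), growing clockwise seen from above; turns lightly (0.03 N m) and stays where it is left. The key has about 0.15 rad of play in its slot.
- small_beaker: 100 ml glass beaker, 54 mm across and 68 high, standing beside the modules. Origin at the centre of its underside, z up.
- wash_bottle: wash bottle, 62 mm across, 202 high, standing behind the dock. Origin under it, z up.
- tube: 50 ml screw-cap tube, 34 mm across and 104 high, standing behind the stirrer. Origin at the centre of its underside, z up.

How it is judged:
By the outcome, as a careful person would: the job done as asked, in the order asked, and still so for the second after the job is handed in, with the robot touching nothing.
Of module_1, module_2, module_3 only 2 to 3 are there at a start; the rules pass over those that are not, and their reading is None.
At some moment in a run one of module_1, module_2, module_3 may be knocked a few centimetres aside while the robot is not near it.
It also fails if it takes over 210 s, if anything falls off the work surface, if the arm or the gripper's body presses on something with over 40 N, if the wrist force passes 120 N, or if a joint passes its speed limit or range.

## Working session

There is one attempt and no reset: what is moved stays moved. The work goes in short steps, Python scripts to look and compute and a shell command to move; the robot and the scene stay as the last step left them, time stands still between calls to the robot, and variables do not carry over. Pictures are saved under pics/ and viewed, at most 14 in all, crops included, and the job is handed in when it is done.

```bash
ls; mkdir -p pics; python3 - <<'E'
from cell import arm, eyes
import cv2,json
print(arm.state())
for n in("side","top","wrist"):
    print(n,eyes.camera_info(n))
    cv2.imwrite(f"pics/{n}0.png",eyes.capture(n)[:,:,::-1])
E
```

```text
pics
{'clock': 0.0, 'qpos': array([-1.21268280e+00,  9.18681926e-02,  1.23189268e+00,  2.05879423e-05,
        1.81977858e+00, -5.67124017e-02]), 'qd': array([-0.00274008,  0.00175437, -0.00350403, -0.00164353, -0.00068106,
        0.00087441]), 'tau': array([-7.47347622e-04, -4.58740890e+01, -4.18016768e+01, -4.29339552e-04,
        1.18234358e-02,  4.87333949e-06]), 'position': array([ 0.24171909, -0.54885346,  0.23014143]), 'eef_rot': array([ 9.78565951e-01,  2.05931378e-01, -1.36271153e-04, -9.63864126e-04]), 'contact_force': array([ 0.31723497, -0.3388653 , -0.25502701]), 'moment': array([ 0.0190851 , -0.05833646,  0.05309505]), 'finger_force': 0.0, 'opening': 0.08582623361781896}
side {'vfov': 55.57298969226386, 'cx': 310.27600312986186, 'cy': 236.21992017449742, 'eye': array([0.24919531, 1.08584957, 0.6355762 ]), 'rotation': array([-0.09057869,  0.84607398, -0.52050232,  0.07093423])}
top {'vfov': 53.2955949313286, 'cx': 323.82582969202537, 'cy': 232.69792880837485, 'eye': array([0.26117352, 0.0432355 , 1.32924894]), 'rotation': array([ 0.70962083, -0.69669976,  0.07447978, -0.07416524])}
wrist {'vfov': 70.432960147842, 'cx': 314.4646903314447, 'cy': 236.45504677363093, 'tool_from_camera': array([[-2.35015989e-04, -9.65335556e-01, -2.61011893e-01,
         6.53614722e-02],
       [ 9.99999907e-01, -3.21256025e-04,  2.87741282e-04,
        -3.15211519e-04],
       [-3.61618534e-04, -2.61011801e-01,  9.65335542e-01,
        -1.43598937e-01],
       [ 0.00000000e+00,  0.00000000e+00,  0.00000000e+00,
         1.00000000e+00]])}
```

View pics/top0.png

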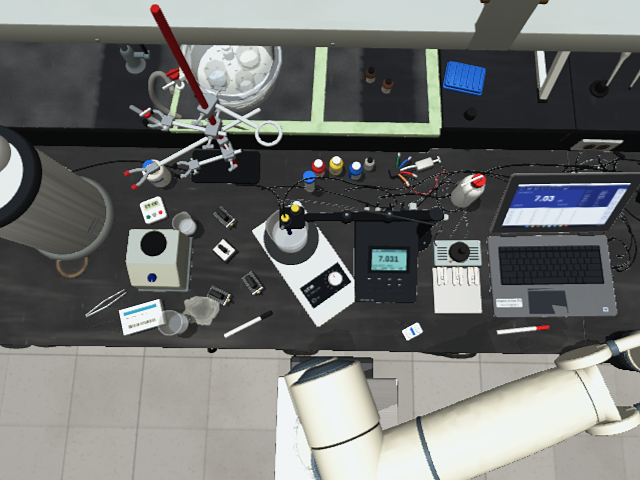

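View pics/side0.png

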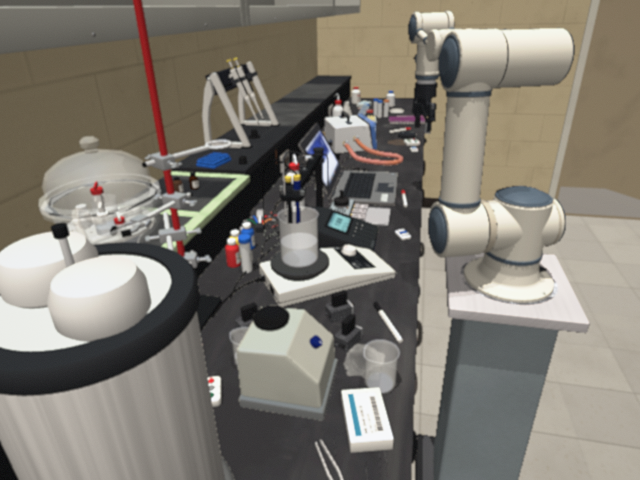

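```bash
cat > h.py <<'E'
from cell import arm, eyes
import numpy as np, cv2
from scipy.spatial.transform import Rotation as R
def cam(n, st=None):
    i=eyes.camera_info(n); f=240/np.tan(np.radians(i['vfov'])/2)
    if n=='wrist':
        st=st or arm.state(); T=np.eye(4); T[:3,:3]=R.from_quat(st['eef_rot']).as_matrix(); T[:3,3]=st['position']
        T=T@i['tool_from_camera']; return f,i['cx'],i['cy'],T[:3,3],T[:3,:3]
    return f,i['cx'],i['cy'],np.array(i['eye']),R.from_quat(i['rotation']).as_matrix()
def px2w(c,u,v,z):
    f,cx,cy,e,M=c; d=M@np.array([(u-cx)/f,(v-cy)/f,1]); return e+d*(z-e[2])/d[2]
def w2px(c,p):
    f,cx,cy,e,M=c; q=M.T@(np.asarray(p)-e); return np.array([cx+f*q[0]/q[2],cy+f*q[1]/q[2]])
def toolrows(dx,dy,dz):
    """world shift (m) -> tool cm"""
    return R.from_quat(arm.state()['eef_rot']).as_matrix().T@np.array([dx,dy,dz])*100
def yaw(st=None):
    """angle of tool x axis and y axis in world, deg"""
    M=R.from_quat((st or arm.state())['eef_rot']).as_matrix(); return np.degrees(np.arctan2(M[1,:2],M[0,:2]))
def shot(n,name):
    st=arm.state(); im=eyes.capture(n); c=cam(n,st); np.savez(f'pics/{name}.npz',f=c[0],cx=c[1],cy=c[2],e=c[3],M=c[4]); cv2.imwrite(f'pics/{name}.png',im[:,:,::-1]); return im,c
def load(name):
    d=np.load(f'pics/{name}.npz'); return float(d['f']),float(d['cx']),float(d['cy']),d['e'],d['M']
E
python3 - <<'E'
from h import *
c=cam('top')
for n,u,v,z in [('m1',224,213,.06),('m2',257,279,.06),('m3',220,293,.06),('key',221,250,.05),('cap',459,252,.08),('dockfront',458,312,.008),('sb',184,223,.03),('wb',467,190,.1),('tube',310,182,.1)]:
    print(n,px2w(c,u,v,z).round(3))
im=cv2.imread('pics/top0.png')
a=cv2.resize(im[190:320,160:290],(400,400),interpolation=cv2.INTER_CUBIC); b=cv2.resize(im[220:350,400:530],(400,400),interpolation=cv2.INTER_CUBIC)
cv2.imwrite('pics/z0.png',np.hstack([a,b])); print(yaw())
E
```

```text
m1 [0.583 0.319 0.06 ]
m2 [0.403 0.22  0.06 ]
m3 [0.365 0.316 0.06 ]
key [0.481 0.323 0.05 ]
cap [ 0.483 -0.314  0.08 ]
dockfront [ 0.329 -0.325  0.008]
sb [0.559 0.435 0.03 ]
wb [ 0.648 -0.337  0.1  ]
tube [0.663 0.085 0.1  ]
[ 23.76477835 -66.23521477]
```

View pics/z0.png

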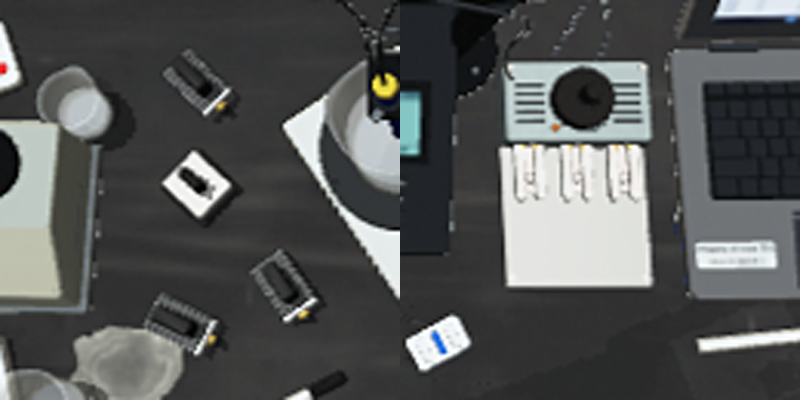

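```bash
python3 -m crank '[{"offset":[0,0,-1],"spin":8,"hand":6},{"offset":[0,0,-1],"spin":8,"hand":6},{"offset":[0,0,-1],"spin":7.8,"hand":6},{"offset":[3,-4.5,-1],"spin":0,"hand":6},{"offset":[3,-4.5,-1],"spin":0,"hand":6},{"offset":[3,-4.5,0],"spin":0,"hand":6},{"offset":[3,-4.5,0],"spin":0,"hand":6},{"offset":[3,-4.5,0],"spin":0,"hand":6},{"offset":[0,0,0],"spin":0,"hand":6},{"offset":[0,0,0],"spin":0,"hand":6}]' 60; python3 - <<'E'
from h import *
print(arm.state()['position'],yaw()); shot('wrist','w1')
E
```

```text
clock: 1.15
position: [0.3802, -0.3418, 0.2794]
eef_rot: [1.0, 0.001, -0.0, 0.0]
contact_force: [1.0, 0.1, -0.4]
opening: 0.0596
finger_force: 0.0
[ 0.38016507 -0.34183366  0.27942205] [  0.11784122 -89.88215238]
```

View pics/w1.png

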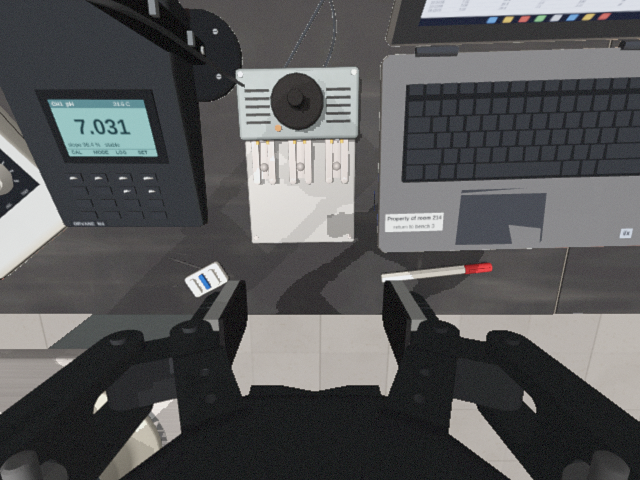

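```bash
python3 - <<'E'
from h import *
im=cv2.imread('pics/w1.png')
cv2.imwrite('pics/z1.png',cv2.resize(im[60:250,228:368],(442,600),interpolation=cv2.INTER_CUBIC))
c=load('w1')
for n,u,v,z in [('fl',252,243,.008),('fr',354,242,.008),('hbl',238,69,.036),('hbr',358,67,.036),('hfl',240,139,.036),('hfr',358,139,.036),('knob',294,99,.085)]: print(n,px2w(c,u,v,z).round(4))
E
```

```text
fl [ 0.3245 -0.2627  0.008 ]
fr [ 0.326  -0.3923  0.008 ]
hbl [ 0.5211 -0.2622  0.036 ]
hbr [ 0.5233 -0.3869  0.036 ]
hfl [ 0.4511 -0.2604  0.036 ]
hfr [ 0.4514 -0.3895  0.036 ]
knob [ 0.4862 -0.3228  0.085 ]
```

View pics/z1.png

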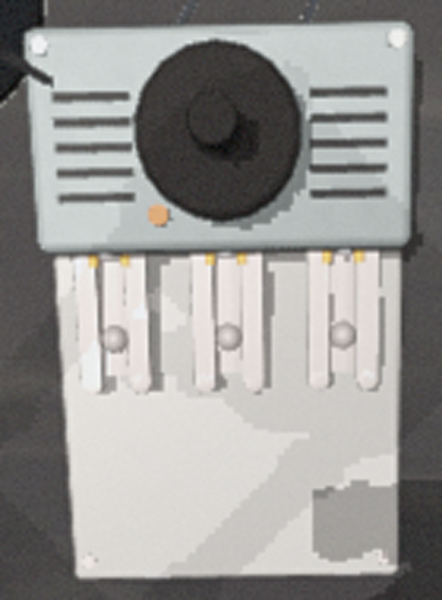

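```bash
python3 - <<'E'
from h import *
c=load('w1')
s=442/140
P=lambda u,v,z:px2w(c,228+u/s,60+v/s,z)
for n,u in (('L',(114.5,112)),('M',(229,227)),('R',(344.5,343))):
    print(n,P(u[0],385,.022).round(4),P(u[1],260,.022).round(4))
for u,v in((115,338),(229,335),(343,333)): print('ball',P(u,v,.02).round(4))
print('cap rim',P(135,130,.055).round(4),P(302,130,.055).round(4),P(218,40,.055).round(4),P(218,221,.055).round(4))
print('knobtop',P(208,118,.084).round(4))
E
```

```text
L [ 0.403  -0.2832  0.022 ] [ 0.4477 -0.2839  0.022 ]
M [ 0.4031 -0.3256  0.022 ] [ 0.4478 -0.3253  0.022 ]
R [ 0.4032 -0.3685  0.022 ] [ 0.4479 -0.3671  0.022 ]
ball [ 0.42   -0.2837  0.02  ]
ball [ 0.4212 -0.3257  0.02  ]
ball [ 0.422  -0.3677  0.02  ]
cap rim [ 0.4877 -0.2975  0.055 ] [ 0.4878 -0.3511  0.055 ] [ 0.5142 -0.3244  0.055 ] [ 0.4599 -0.3238  0.055 ]
knobtop [ 0.4877 -0.3226  0.084 ]
```

```bash
python3 -m crank '[{"offset":[0,-3,-4],"spin":0,"hand":6},{"offset":[0,-5,-4],"spin":0,"hand":6},{"offset":[0,-5,0],"spin":0,"hand":6},{"offset":[0,-5,0],"spin":0,"hand":6},{"offset":[0,-5,0],"spin":0,"hand":6},{"offset":[0,-5,0],"spin":0,"hand":6},{"offset":[0,-5,0],"spin":0,"hand":6},{"offset":[0,-5,0],"spin":0,"hand":6},{"offset":[0,-5,0],"spin":0,"hand":6},{"offset":[0,-5,0],"spin":0,"hand":6},{"offset":[0,-5,0],"spin":0,"hand":6},{"offset":[0,-5,0],"spin":0,"hand":6}]'; python3 -m crank '[{"offset":[2,-4,0],"spin":0,"hand":6},{"offset":[2,0,0],"spin":0,"hand":6},{"offset":[0,0,0],"spin":0,"hand":6},{"offset":[0,0,0],"spin":0,"hand":6}]'; python3 - <<'E'
from h import *
print(arm.state()['position'],yaw()); shot('wrist','w2')
E
```

```text
clock: 2.4
position: [0.3806, 0.2272, 0.3506]
eef_rot: [1.0, -0.002, 0.0, 0.0]
contact_force: [1.4, -0.8, 0.8]
opening: 0.0596
finger_force: 0.0
clock: 2.8
position: [0.4209, 0.2652, 0.3501]
eef_rot: [1.0, -0.002, -0.001, 0.001]
contact_force: [0.8, -0.8, 0.1]
opening: 0.0599
finger_force: 0.0
[0.42085107 0.26521119 0.35009725] [ -0.18977716 -90.18968794]
```

View pics/w2.png

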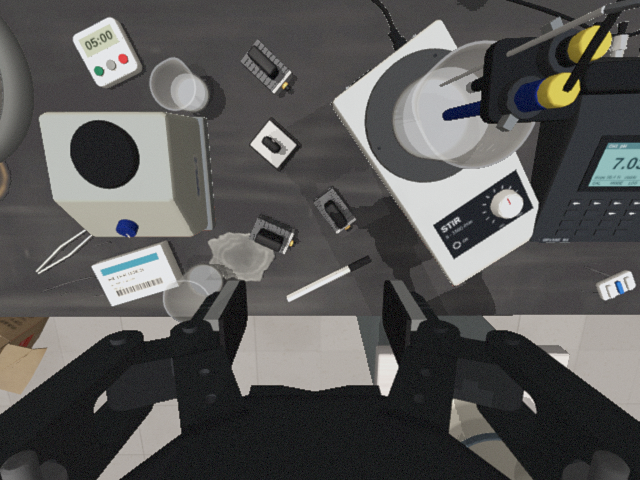

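```bash
python3 - <<'E'
from h import *
im=cv2.imread('pics/w2.png')
a=im[30:100,225:310];k=im[110:180,235:320];b=im[175:245,300:385];d=im[205:275,235:320]
f=lambda q:cv2.resize(q,None,fx=4.2,fy=4.2,interpolation=cv2.INTER_CUBIC)
cv2.imwrite('pics/z2.png',np.vstack([np.hstack([f(a),f(k)]),np.hstack([f(b),f(d)])]))
E
```

```text
(no output)
```

View pics/z2.png

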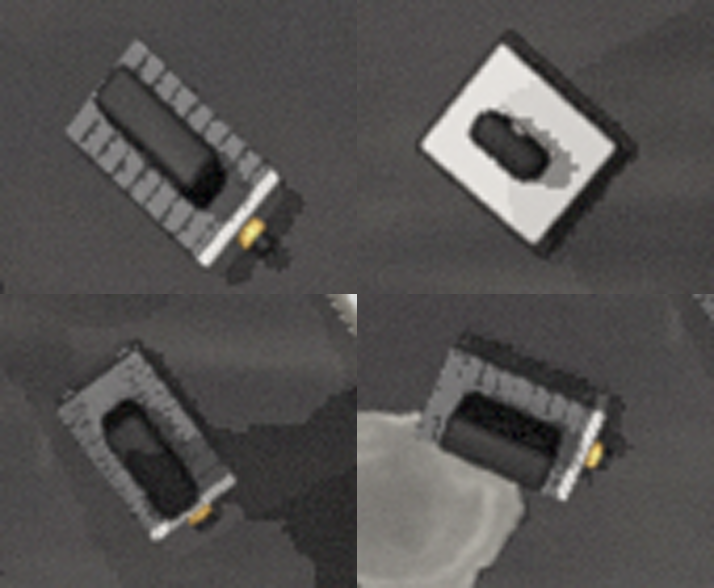

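```bash
python3 - <<'E'
from h import *
c=load('w2')
D={'A':((225,30),[(137,40),(68,130),(276,172),(208,265)],.028),'B':((300,175),[(135,54),(60,116),(234,188),(155,246)],.028),
'C':((235,205),[(99,52),(61,144),(247,116),(206,204)],.028),'K':((235,110),[(147,32),(63,146),(258,146),(181,243)],.026)}
for n,(o,q,z) in D.items():
    p=np.array([px2w(c,o[0]+u/4.2,o[1]+v/4.2,z)[:2] for u,v in q])
    r=(p[0]+p[1])/2; f=(p[2]+p[3])/2; d=r-f
    print(n,p.mean(0).round(4),'yaw',np.degrees(np.arctan2(d[1],d[0])).round(1),'len',np.hypot(*d).round(4),'w',np.hypot(*(p[0]-p[1])).round(4),np.hypot(*(p[2]-p[3])).round(4))
k=px2w(c,235+151/4.2,110+145/4.2,.07); print('keyhead top',k)
E
```

```text
A [0.5801 0.3246] yaw 47.7 len 0.054 w 0.0321 0.0333
B [0.3961 0.2366] yaw 36.3 len 0.0552 w 0.0318 0.0328
C [0.3609 0.3259] yaw 65.8 len 0.0533 w 0.0348 0.0344
K [0.4866 0.3187] yaw 47.4 len 0.0476 w 0.0439 0.0393
keyhead top [0.48595662 0.31697346 0.07      ]
```

```bash
python3 -m crank '[{"offset":[-2.5,2.8,4],"spin":0,"hand":4},{"offset":[0,0,4],"spin":-7.3,"hand":4},{"offset":[0,0,4],"spin":-7.3,"hand":4},{"offset":[0,0,4],"spin":-7.3,"hand":4},{"offset":[0,0,4],"spin":-7.3,"hand":4},{"offset":[0,0,3],"spin":-7.3,"hand":4},{"offset":[0,0,0],"spin":0,"hand":4},{"offset":[0,0,0],"spin":0,"hand":4}]'; python3 - <<'E'
from h import *
p=arm.state()['position'];print(p,yaw(),toolrows(.3961-p[0],.2366-p[1],.0305-p[2])); shot('wrist','w3')
E
```

```text
clock: 3.65
position: [0.3973, 0.2403, 0.1255]
eef_rot: [0.951, 0.311, 0.0, -0.0]
contact_force: [-0.4, 0.2, 0.4]
opening: 0.0399
finger_force: 0.0
[0.39731261 0.24030909 0.12549173] [ 36.1986319  -53.80137521] [-0.32589065  0.22645174  9.49889882]
```

View pics/w3.png

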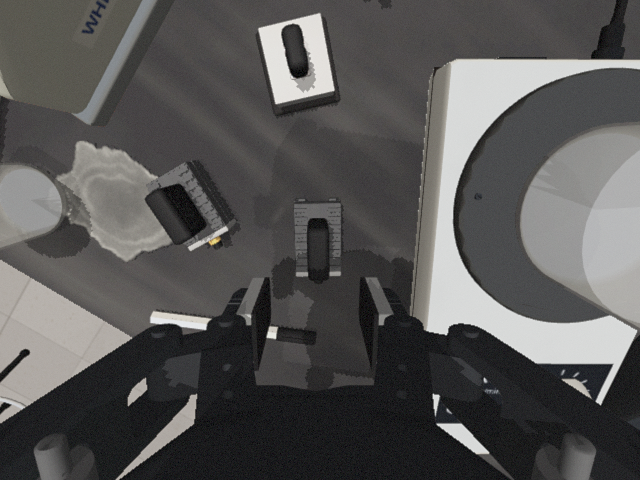

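```bash
python3 - <<'E'
from h import *
c=load('w3')
p=np.array([px2w(c,u,v,.028) for u,v in((295,199),(341,199),(342,275),(295,277))]);print(p.mean(0))
print('plate',px2w(c,318,249,.063))
E
python3 -m crank '[{"offset":[-0.3,0.2,3],"spin":0,"hand":4},{"offset":[0,0,3],"spin":0,"hand":4},{"offset":[0,0,2.5],"spin":0,"hand":4},{"offset":[0,0,1],"spin":0,"hand":4},{"offset":[0,0,0],"spin":0,"hand":4},{"offset":[0,0,0],"spin":0,"hand":1},{"offset":[0,0,0],"spin":0,"hand":1},{"offset":[0,0,0],"spin":0,"hand":1},{"offset":[0,0,0],"spin":0,"hand":1},{"offset":[0,0,0],"spin":0,"hand":1},{"offset":[0,0,0],"spin":0,"hand":1}]' 50
```

```text
[0.39764846 0.23754104 0.028     ]
plate [0.39964293 0.23969893 0.063     ]
clock: 4.8
position: [0.3974, 0.2381, 0.0317]
eef_rot: [0.95, 0.313, 0.002, -0.0]
contact_force: [-0.7, -0.2, 6.9]
opening: 0.0133
finger_force: 49.5
```

```bash
python3 -m crank '[{"offset":[0,0,-2],"spin":0,"hand":1},{"offset":[0,0,-4],"spin":0,"hand":1},{"offset":[0,0,-4],"spin":7.1,"hand":1},{"offset":[0,0,-4],"spin":7.1,"hand":1},{"offset":[0,0,-4],"spin":7.1,"hand":1},{"offset":[0,0,-2],"spin":7.1,"hand":1},{"offset":[0,0,0],"spin":7.1,"hand":1},{"offset":[0,0,0],"spin":0,"hand":1}]'; python3 -m crank '[{"offset":[-0.3,3,0],"spin":0,"hand":1},{"offset":[-0.3,4.8,0],"spin":0,"hand":1},{"offset":[-0.3,4.8,0],"spin":0,"hand":1},{"offset":[-0.3,4.8,0],"spin":0,"hand":1},{"offset":[-0.3,4.8,0],"spin":0,"hand":1},{"offset":[-0.3,4.8,0],"spin":0,"hand":1},{"offset":[-0.3,4.8,0],"spin":0,"hand":1},{"offset":[-0.3,4.8,0],"spin":0,"hand":1},{"offset":[-0.3,4.8,0],"spin":0,"hand":1},{"offset":[-0.4,4.8,0],"spin":0,"hand":1},{"offset":[-0.5,4.8,0],"spin":0,"hand":1},{"offset":[-0.5,4.8,0],"spin":0,"hand":1}]';python3 -m crank '[{"offset":[-0.3,3,2],"spin":0,"hand":1},{"offset":[-0.3,1.5,3],"spin":0,"hand":1},{"offset":[0,0,3],"spin":0,"hand":1},{"offset":[0,0,3],"spin":0,"hand":1},{"offset":[0,0,0],"spin":0,"hand":1},{"offset":[0,0,0],"spin":0,"hand":1}]'; python3 - <<'E'
from h import *
p=arm.state()['position'];print(p,yaw(),toolrows(.3638-p[0],-.3687-p[1],.041-p[2])); shot('wrist','w4')
E
```

```text
clock: 5.6
position: [0.3961, 0.2376, 0.2298]
eef_rot: [1.0, 0.008, 0.0, -0.0]
contact_force: [0.5, -0.9, -5.1]
opening: 0.0132
finger_force: 49.5
clock: 6.8
position: [0.3635, -0.3227, 0.2279]
eef_rot: [1.0, 0.01, -0.001, -0.001]
contact_force: [0.8, -0.3, -2.7]
opening: 0.013
finger_force: 50.3
clock: 7.4
position: [0.3588, -0.3656, 0.1186]
eef_rot: [1.0, 0.009, -0.001, -0.001]
contact_force: [-0.4, 0.2, -3.4]
opening: 0.0135
finger_force: 50.3
[ 0.3587642  -0.36558614  0.11855657] [  1.07730917 -88.92288186] [0.51032839 0.33659679 7.75416268]
```

View pics/w4.png

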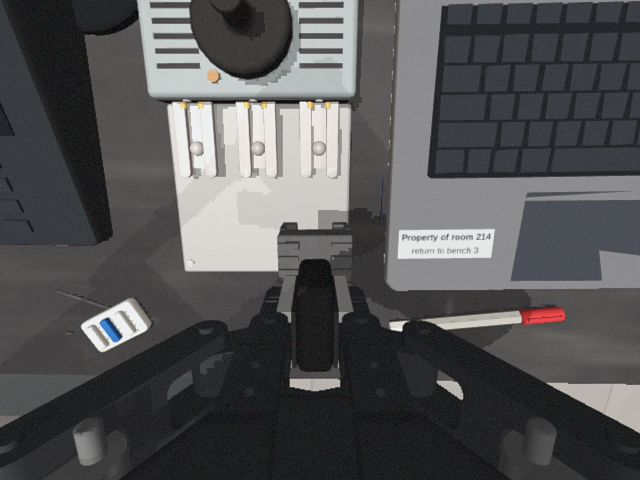

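```bash
python3 - <<'E'
from h import *
c=load('w4'); im=cv2.imread('pics/w4.png')
for u,v in((196,148),(258,148),(319,148)): print('ball',px2w(c,u,v,.02).round(4))
g=cv2.cvtColor(im,6)
cv2.imwrite('pics/z4.png',cv2.resize(im[90:300,160:370],(600,600),interpolation=cv2.INTER_CUBIC))
E
```

```text
ball [ 0.4201 -0.2826  0.02  ]
ball [ 0.4209 -0.3253  0.02  ]
ball [ 0.4217 -0.3674  0.02  ]
```

View pics/z4.png

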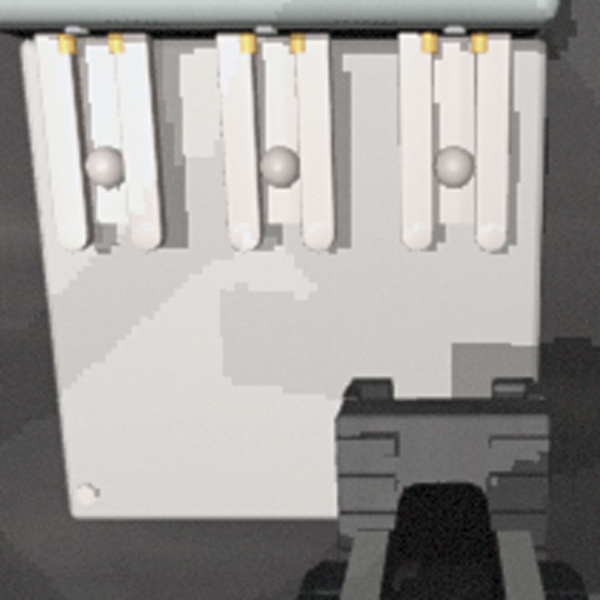

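```bash
python3 - <<'E'
from h import *
c=load('w4'); s=600/210
P=lambda u,v,z:px2w(c,160+u/s,90+v/s,z)
n=P(455,235,.022);r=P(454,40,.022);print('R',n,r)
n=P(282,235,.022);r=P(273.5,40,.022);print('M',n,r)
n=P(108,235,.022);r=P(94,40,.022);print('L',n,r)
print('deckleft',P(72,515,.008),P(24,50,.008),'housing front',P(10,30,.036),P(555,20,.036))
print('mod rear top',P(337,415,.115),P(549,415,.115), 'tcp',arm.state()['position'])
E
```

```text
R [ 0.40534951 -0.36786287  0.022     ] [ 0.44983874 -0.36664091  0.022     ]
M [ 0.40456062 -0.32572073  0.022     ] [ 0.44907144 -0.32484232  0.022     ]
L [ 0.40376662 -0.28330579  0.022     ] [ 0.44830787 -0.28324707  0.022     ]
deckleft [ 0.32532564 -0.26301593  0.008     ] [ 0.44708498 -0.26110723  0.008     ] housing front [ 0.44861422 -0.26985554  0.036     ] [ 0.45281471 -0.38833747  0.036     ]
mod rear top [ 0.38453683 -0.348744    0.115     ] [ 0.38517095 -0.38196208  0.115     ] tcp [ 0.35945163 -0.36628359  0.12035227]
```

```bash
python3 -m crank '[{"offset":[0.4,0.25,2],"spin":0,"hand":1},{"offset":[0,0,3],"spin":0,"hand":1},{"offset":[0,0,1.5],"spin":0,"hand":1},{"offset":[0,0,0],"spin":0,"hand":1},{"offset":[0,0,0],"spin":0,"hand":1},{"offset":[0,0,0],"spin":0,"hand":1}]'; python3 - <<'E'
from h import *
p=arm.state()['position'];print(p,yaw(),toolrows(.3638-p[0],-.3687-p[1],.0405-p[2]))
E
```

```text
clock: 8.05
position: [0.3641, -0.3695, 0.0565]
eef_rot: [1.0, 0.009, 0.001, 0.001]
contact_force: [-1.0, -0.0, -3.1]
opening: 0.0129
finger_force: 50.3
[ 0.36406721 -0.36950241  0.05653414] [  0.97957919 -89.02075731] [-0.02890811 -0.08492392  1.60313447]
```

```bash
python3 -m crank '[{"offset":[0,-0.05,0.8],"spin":0,"hand":1},{"offset":[0,0,0.7],"spin":0,"hand":1},{"offset":[0,0,0],"spin":0,"hand":1},{"offset":[0,0,0],"spin":0,"hand":1}]'; python3 -m crank '[{"offset":[0,0,0],"spin":0,"hand":1}]';  python3 - <<'E'
from h import *
P=np.array([(arm.state()['position']) for _ in range(1)]); print(P)
E
python3 -m crank '[{"offset":[0,0,0],"spin":0,"hand":1}]'
```

```text
clock: 8.45
position: [0.3634, -0.3684, 0.0395]
eef_rot: [1.0, 0.008, 0.0, 0.0]
contact_force: [0.3, -1.5, -0.7]
opening: 0.0133
finger_force: 51.4
clock: 8.55
position: [0.3633, -0.3683, 0.0394]
eef_rot: [1.0, 0.008, 0.0, 0.0]
contact_force: [0.1, -0.7, -1.9]
opening: 0.0134
finger_force: 51.4
[[ 0.36333993 -0.36832758  0.03944051]]
clock: 8.65
position: [0.3634, -0.3683, 0.0394]
eef_rot: [1.0, 0.008, 0.0, 0.0]
contact_force: [-0.3, -0.8, -1.3]
opening: 0.0131
finger_force: 51.4
```

```bash
python3 -m crank '[{"offset":[0.6,0.02,0],"spin":0,"hand":1},{"offset":[0.6,0,0],"spin":0,"hand":1},{"offset":[0.6,0,0],"spin":0,"hand":1},{"offset":[0.6,0,0],"spin":0,"hand":1},{"offset":[0,0,0],"spin":0,"hand":1}]';python3 -m crank '[{"offset":[0.6,0,0],"spin":0,"hand":1},{"offset":[0.6,0,0],"spin":0,"hand":1},{"offset":[0.6,0,0],"spin":0,"hand":1},{"offset":[0,0,0],"spin":0,"hand":1}]'
```

```text
clock: 9.15
position: [0.3886, -0.3679, 0.0395]
eef_rot: [1.0, 0.009, 0.001, 0.0]
contact_force: [2.0, -0.3, 1.2]
opening: 0.0132
finger_force: 51.8
clock: 9.55
position: [0.4065, -0.3676, 0.0394]
eef_rot: [1.0, 0.009, 0.001, 0.0]
contact_force: [2.6, 0.1, 1.4]
opening: 0.0134
finger_force: 52.0
```

```bash
python3 -m crank '[{"offset":[0.5,0,0],"spin":0,"hand":1},{"offset":[0.5,0,0],"spin":0,"hand":1},{"offset":[0.5,0,0],"spin":0,"hand":1},{"offset":[0.2,0,0],"spin":0,"hand":1},{"offset":[0,0,0],"spin":0,"hand":1}]';python3 -m crank '[{"offset":[0.3,0,0],"spin":0,"hand":1},{"offset":[0.3,0,0],"spin":0,"hand":1},{"offset":[0,0,0],"spin":0,"hand":1}]'
```

```text
clock: 10.05
position: [0.4233, -0.3673, 0.0394]
eef_rot: [1.0, 0.009, 0.001, 0.0]
contact_force: [3.0, -0.6, 3.2]
opening: 0.013
finger_force: 51.9
clock: 10.35
position: [0.4257, -0.3674, 0.0396]
eef_rot: [1.0, 0.008, -0.003, -0.0]
contact_force: [-11.9, 1.9, 10.6]
opening: 0.0132
finger_force: 53.1
```

```bash
python3 -m crank '[{"offset":[-0.2,0,0],"spin":0,"hand":1},{"offset":[0,0,0],"spin":0,"hand":2.6},{"offset":[0,0,0],"spin":0,"hand":2.6},{"offset":[0,0,0],"spin":0,"hand":2.6},{"offset":[0,0,-2],"spin":0,"hand":2.6},{"offset":[0,0,-4],"spin":0,"hand":2.6},{"offset":[-2,0,-5],"spin":0,"hand":2.6},{"offset":[-2,0,-5],"spin":0,"hand":2.6},{"offset":[-2,0,-5],"spin":0,"hand":4},{"offset":[0,0,0],"spin":0,"hand":4},{"offset":[0,0,0],"spin":0,"hand":4}]'; python3 - <<'E'
from h import *
print(arm.state()['position'],yaw())
im,c=shot('wrist','w5')
t,_=shot('top','t5')
a=cv2.resize(im[60:280,200:420,::-1],(400,400));b=cv2.resize(t[190:320,160:290,::-1],(400,400))
cv2.imwrite('pics/z5.png',np.hstack([a,b]))
E
```

```text
clock: 11.45
position: [0.3708, -0.3687, 0.2401]
eef_rot: [1.0, 0.008, 0.001, 0.001]
contact_force: [0.3, -0.7, -2.0]
opening: 0.0399
finger_force: 0.0
[ 0.37075643 -0.36867422  0.24007805] [  0.93448145 -89.06587166]
```

View pics/z5.png

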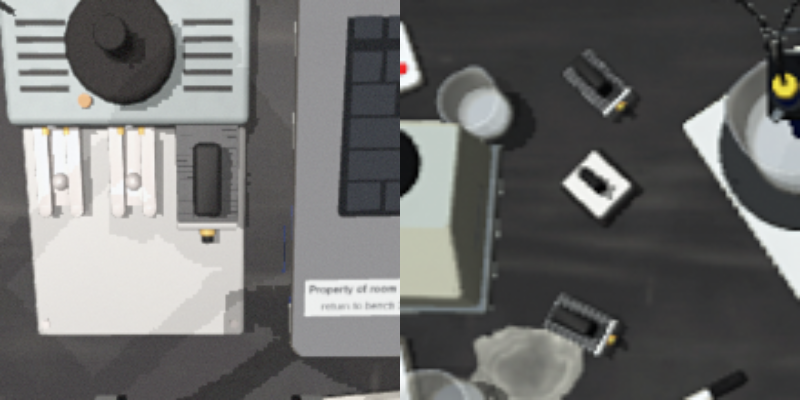

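```bash
python3 -m crank '[{"offset":[0,-3,0],"spin":0,"hand":3.2},{"offset":[0,-5,0],"spin":0,"hand":3.2},{"offset":[0,-5,0],"spin":0,"hand":3.2},{"offset":[0,-5,0],"spin":0,"hand":3.2},{"offset":[0,-5,0],"spin":0,"hand":3.2},{"offset":[0,-5,0],"spin":0,"hand":3.2},{"offset":[0,-5,0],"spin":0,"hand":3.2},{"offset":[0,-5,0],"spin":0,"hand":3.2},{"offset":[0,-5,0],"spin":0,"hand":3.2},{"offset":[0,-5,0],"spin":0,"hand":3.2},{"offset":[0,-5,0],"spin":0,"hand":3.2},{"offset":[0,-5,0],"spin":0,"hand":3.2}]'; python3 -m crank '[{"offset":[0,-5,0],"spin":0,"hand":3.2},{"offset":[0,-5,0],"spin":0,"hand":3.2},{"offset":[0,-1.5,0],"spin":-8.1,"hand":3.2},{"offset":[0,0,1],"spin":-8.1,"hand":3.2},{"offset":[0,0,1],"spin":-8.1,"hand":3.2},{"offset":[0,0,1],"spin":-8.1,"hand":3.2},{"offset":[0,0,2],"spin":-8.1,"hand":3.2},{"offset":[0,0,2],"spin":-8.1,"hand":3.2},{"offset":[0,0,2],"spin":-8.1,"hand":3.2},{"offset":[0,0,1],"spin":-8.1,"hand":3.2},{"offset":[0,0,0],"spin":0,"hand":3.2},{"offset":[0,0,0],"spin":0,"hand":3.2}]'; cat >> h.py <<'E'
def gold(im):
    h=cv2.cvtColor(im,cv2.COLOR_RGB2HSV); m=cv2.inRange(h,(14,110,110),(32,255,255))
    n,_,s,ce=cv2.connectedComponentsWithStats(m); return [(ce[i].round(1).tolist(),int(s[i,4])) for i in range(1,n) if s[i,4]>=6]
E
python3 - <<'E'
from h import *
p=arm.state()['position'];print(p,yaw(),toolrows(.3609-p[0],.3259-p[1],.0315-p[2]))
c2=load('w2'); g=lambda n:cv2.imread(f'pics/{n}.png')[:,:,::-1].copy()
print([(k,a,px2w(c2,*k,.02).round(3)) for k,a in gold(g('w2'))])
im,c=shot('wrist','w6')
print([(k,a,px2w(c,*k,.02).round(3)) for k,a in gold(im)])
t,ct=shot('top','t6'); print([(k,a) for k,a in gold(t)],[(k,a) for k,a in gold(g('top0'))])
E
```

```text
clock: 12.75
position: [0.3596, 0.2141, 0.2362]
eef_rot: [1.0, 0.009, -0.001, 0.001]
contact_force: [1.8, -0.1, 0.3]
opening: 0.0319
finger_force: 0.0
clock: 13.95
position: [0.3582, 0.3266, 0.1371]
eef_rot: [0.841, 0.542, -0.001, 0.0]
contact_force: [-0.0, -0.8, 0.3]
opening: 0.0321
finger_force: 0.0
[0.3581656  0.3265713  0.13710659] [ 65.57418656 -24.42601742] [ 0.0786927   0.2915719  10.56009421]
[([581.1, 42.0], 551, array([ 0.608, -0.069,  0.02 ])), ([602.8, 46.5], 236, array([ 0.603, -0.097,  0.02 ])), ([557.0, 91.0], 1013, array([ 0.551, -0.049,  0.02 ])), ([284.3, 84.8], 22, array([0.56 , 0.303, 0.02 ])), ([346.9, 227.3], 11, array([0.371, 0.219, 0.02 ])), ([290.9, 243.0], 12, array([0.348, 0.299, 0.02 ]))]
[([575.7, 148.3], 71, array([0.56 , 0.304, 0.02 ]))]
[([335.3, 165.1], 100), ([402.5, 177.5], 6), ([294.6, 207.8], 49), ([284.6, 217.7], 48), ([231.0, 224.0], 7), ([474.0, 287.5], 6), ([228.2, 300.0], 6)] [([335.5, 164.9], 87), ([294.5, 207.8], 48), ([284.6, 217.7], 47), ([231.2, 223.8], 6), ([258.0, 291.8], 6), ([228.2, 300.0], 6)]
```

```bash
python3 -m crank '[{"offset":[0.1,0.25,3],"spin":0,"hand":3.2},{"offset":[0,0,3.5],"spin":0,"hand":3.2},{"offset":[0,0,2.5],"spin":0,"hand":3.2},{"offset":[0,0,1.4],"spin":0,"hand":3.2},{"offset":[0,0,0],"spin":0,"hand":3.2},{"offset":[0,0,0],"spin":0,"hand":3.2}]' 50;  python3 -m crank '[{"offset":[0,0,0],"spin":0,"hand":1},{"offset":[0,0,0],"spin":0,"hand":1},{"offset":[0,0,0],"spin":0,"hand":1},{"offset":[0,0,0],"spin":0,"hand":1},{"offset":[0,0,0],"spin":0,"hand":1}]' 50
```

```text
clock: 14.65
position: [0.3621, 0.3271, 0.0359]
eef_rot: [0.84, 0.543, 0.001, -0.0]
contact_force: [0.8, 1.0, 0.9]
opening: 0.032
finger_force: 0.0
clock: 15.15
position: [0.3624, 0.3275, 0.0367]
eef_rot: [0.84, 0.543, 0.002, -0.0]
contact_force: [-0.8, 0.7, 5.6]
opening: 0.0131
finger_force: 50.4
```

```bash
python3 -m crank '[{"offset":[0,0,-2],"spin":0,"hand":1},{"offset":[0,0,-4],"spin":0,"hand":1},{"offset":[0,0,-4],"spin":8.1,"hand":1},{"offset":[0,0,-4],"spin":8.1,"hand":1},{"offset":[0,0,-4],"spin":8.1,"hand":1},{"offset":[0,0,-2],"spin":8.1,"hand":1},{"offset":[0,0,0],"spin":8,"hand":1},{"offset":[0,0,0],"spin":8,"hand":1},{"offset":[0,0,0],"spin":8,"hand":1},{"offset":[0,0,0],"spin":8,"hand":1},{"offset":[0,0,0],"spin":0,"hand":1}]'; python3 -m crank '[{"offset":[0,3,0],"spin":0,"hand":1},{"offset":[0,4.8,0],"spin":0,"hand":1},{"offset":[0,5,0],"spin":0,"hand":1},{"offset":[0,5,0],"spin":0,"hand":1},{"offset":[0,5,0],"spin":0,"hand":1},{"offset":[0,5,0],"spin":0,"hand":1},{"offset":[0,5,0],"spin":0,"hand":1},{"offset":[0,5,0],"spin":0,"hand":1},{"offset":[0,5,0],"spin":0,"hand":1},{"offset":[-0.4,5,0],"spin":0,"hand":1},{"offset":[-0.4,5,0],"spin":0,"hand":1},{"offset":[-0.3,5,0],"spin":0,"hand":1}]';python3 -m crank '[{"offset":[0,5,2],"spin":0,"hand":1},{"offset":[0,2.5,3],"spin":0,"hand":1},{"offset":[0,0,3],"spin":0,"hand":1},{"offset":[0,0,3],"spin":0,"hand":1},{"offset":[0,0,0],"spin":0,"hand":1},{"offset":[0,0,0],"spin":0,"hand":1}]'; python3 - <<'E'
from h import *
p=arm.state()['position'];print(p,yaw(),toolrows(.3638-p[0],-.3266-p[1],.055-p[2])); im,c=shot('wrist','w7')
cv2.imwrite('pics/z7.png',cv2.resize(im[150:330,220:420,::-1],(667,600)))
E
```

```text
clock: 16.25
position: [0.3613, 0.3264, 0.2338]
eef_rot: [1.0, 0.011, -0.001, 0.0]
contact_force: [0.0, -0.2, -4.7]
opening: 0.0133
finger_force: 49.2
clock: 17.45
position: [0.3635, -0.2532, 0.2344]
eef_rot: [1.0, 0.014, 0.0, -0.0]
contact_force: [1.6, 0.8, -3.3]
opening: 0.0131
finger_force: 50.1
clock: 18.05
position: [0.3658, -0.3222, 0.126]
eef_rot: [1.0, 0.013, -0.0, -0.0]
contact_force: [-0.5, -0.3, -2.6]
opening: 0.0132
finger_force: 50.4
[ 0.36576119 -0.32220064  0.12598304] [  1.48962384 -88.51042555] [-0.20116486  0.44155658  7.09806234]
```

View pics/z7.png

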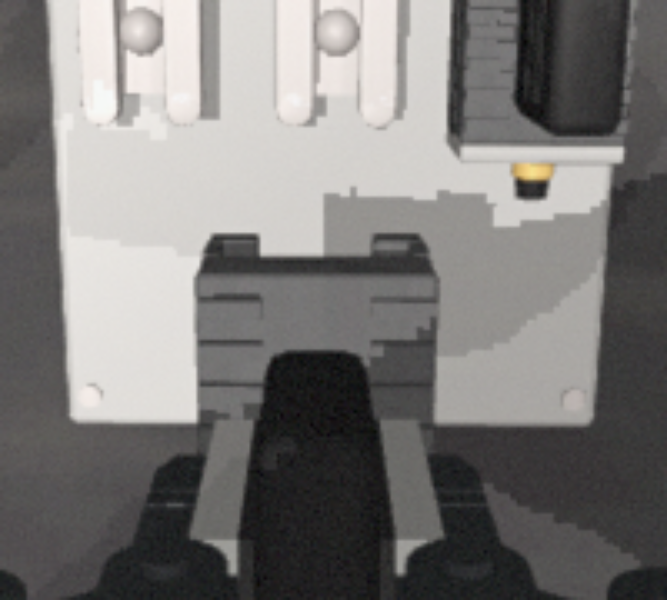

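```bash
python3 -m crank '[{"offset":[-0.2,0.42,2],"spin":0.4,"hand":1},{"offset":[0,0,3],"spin":0,"hand":1},{"offset":[0,0,2],"spin":0,"hand":1},{"offset":[0,0,0],"spin":0,"hand":1},{"offset":[0,0,0],"spin":0,"hand":1},{"offset":[0,0,0],"spin":0,"hand":1}]'; python3 - <<'E'
from h import *
p=arm.state()['position'];print(p,yaw(),toolrows(.3638-p[0],-.3266-p[1],.045-p[2]))
c=load('w7')
a,b=[px2w(c,220+u/3.335,150+v/3.335,.119) for u,v in((197,273),(438,275))];print(a,b,(a+b)/2)
print('M nose',px2w(c,220+336/3.335,150+115/3.335,.022),px2w(c,220+338/3.335,150+30/3.335,.022))
E
```

```text
clock: 18.7
position: [0.3653, -0.3278, 0.0589]
eef_rot: [1.0, 0.009, 0.002, 0.002]
contact_force: [-0.3, 0.2, -4.0]
opening: 0.013
finger_force: 50.4
[ 0.3653184  -0.32777454  0.05889994] [  1.00313474 -88.99746015] [-0.15413835 -0.12467352  1.38911162]
[ 0.39210668 -0.30532801  0.119     ] [ 0.39268209 -0.3383584   0.119     ] [ 0.39239438 -0.3218432   0.119     ]
M nose [ 0.40315344 -0.32569429  0.022     ] [ 0.42116928 -0.32556904  0.022     ]
```

```bash
python3 -m crank '[{"offset":[-0.1,-0.1,0.7],"spin":0,"hand":1},{"offset":[0,0,0.5],"spin":0,"hand":1},{"offset":[0,0,0],"spin":0,"hand":1},{"offset":[0,0,0],"spin":0,"hand":1}]'; python3 -m crank '[{"offset":[0,0,0.15],"spin":0,"hand":1},{"offset":[0,0,0],"spin":0,"hand":1},{"offset":[0,0,0],"spin":0,"hand":1}]'
```

```text
clock: 19.1
position: [0.3634, -0.326, 0.0446]
eef_rot: [1.0, 0.008, 0.001, 0.0]
contact_force: [0.2, 0.8, 0.3]
opening: 0.0132
finger_force: 51.3
clock: 19.4
position: [0.3635, -0.3261, 0.0445]
eef_rot: [1.0, 0.008, 0.001, 0.001]
contact_force: [-3.7, 2.8, 7.9]
opening: 0.013
finger_force: 52.4
```

```bash
python3 -m crank '[{"offset":[0.6,0.04,-0.12],"spin":0,"hand":1},{"offset":[0.6,0,0],"spin":0,"hand":1},{"offset":[0.6,0,0],"spin":0,"hand":1},{"offset":[0.6,0,0],"spin":0,"hand":1},{"offset":[0,0,0],"spin":0,"hand":1}]';python3 -m crank '[{"offset":[0.6,0,0],"spin":0,"hand":1},{"offset":[0.6,0,0],"spin":0,"hand":1},{"offset":[0.6,0,0],"spin":0,"hand":1},{"offset":[0,0,0],"spin":0,"hand":1}]'
```

```text
clock: 19.9
position: [0.3885, -0.3263, 0.0446]
eef_rot: [1.0, 0.009, 0.001, 0.001]
contact_force: [0.4, -0.4, 4.3]
opening: 0.0131
finger_force: 52.0
clock: 20.3
position: [0.4064, -0.326, 0.0446]
eef_rot: [1.0, 0.009, 0.001, 0.001]
contact_force: [0.1, -1.4, 5.0]
opening: 0.0131
finger_force: 52.0
```

```bash
python3 -m crank '[{"offset":[0.5,0,0],"spin":0,"hand":1},{"offset":[0.5,0,0],"spin":0,"hand":1},{"offset":[0.5,0,0],"spin":0,"hand":1},{"offset":[0.2,0,0],"spin":0,"hand":1},{"offset":[0,0,0],"spin":0,"hand":1}]';python3 -m crank '[{"offset":[0.3,0,0],"spin":0,"hand":1},{"offset":[0.3,0,0],"spin":0,"hand":1},{"offset":[0,0,0],"spin":0,"hand":1}]'
```

```text
clock: 20.8
position: [0.4235, -0.3256, 0.0446]
eef_rot: [1.0, 0.009, 0.001, 0.001]
contact_force: [1.3, -0.4, 5.6]
opening: 0.0132
finger_force: 51.9
clock: 21.1
position: [0.4249, -0.3256, 0.0447]
eef_rot: [1.0, 0.008, -0.004, 0.0]
contact_force: [-17.9, 1.5, 15.4]
opening: 0.0132
finger_force: 53.4
```

```bash
python3 -m crank '[{"offset":[-0.3,0,0],"spin":0,"hand":1},{"offset":[0,0,0],"spin":0,"hand":2.6},{"offset":[0,0,0],"spin":0,"hand":2.6},{"offset":[0,0,0],"spin":0,"hand":2.6},{"offset":[0,0,-2],"spin":0,"hand":2.6},{"offset":[0,0,-4],"spin":0,"hand":2.6},{"offset":[-2,0,-5],"spin":0,"hand":2.6},{"offset":[-2,0,-5],"spin":0,"hand":2.6},{"offset":[-2,0,-5],"spin":0,"hand":3.2},{"offset":[0,-4,0],"spin":0,"hand":3.2},{"offset":[0,0,0],"spin":0,"hand":3.2}]'; python3 - <<'E'
from h import *
p=arm.state()['position'];print(p,yaw())
im,c=shot('wrist','w8'); print([(k,a,px2w(c,*k,.028).round(3)) for k,a in gold(im)])
E
python3 -m crank '[{"offset":[0,-5,0],"spin":0,"hand":3.2},{"offset":[0,-5,0],"spin":0,"hand":3.2},{"offset":[0,-5,0],"spin":0,"hand":3.2},{"offset":[0,-5,0],"spin":0,"hand":3.2},{"offset":[0,-5,0],"spin":0,"hand":3.2},{"offset":[0,-5,0],"spin":0,"hand":3.2},{"offset":[0,-5,0],"spin":0,"hand":3.2},{"offset":[0,-5,0],"spin":0,"hand":3.2},{"offset":[0,-5,0],"spin":0,"hand":3.2},{"offset":[0,-5,0],"spin":0,"hand":3.2},{"offset":[0,-5,0],"spin":0,"hand":3.2},{"offset":[0,-5,0],"spin":0,"hand":3.2}]'; python3 -m crank '[{"offset":[5,-2,0],"spin":0,"hand":3.2},{"offset":[5,-2,0],"spin":0,"hand":3.2},{"offset":[5,0,0],"spin":-8,"hand":3.2},{"offset":[0,0,0],"spin":-8,"hand":3.2},{"offset":[0,0,0],"spin":-8,"hand":3.2},{"offset":[0,0,0],"spin":-8,"hand":3.2},{"offset":[0,0,0],"spin":-8,"hand":3.2},{"offset":[0,0,0],"spin":-6.7,"hand":3.2},{"offset":[0,0,0],"spin":0,"hand":3.2},{"offset":[0,0,0],"spin":0,"hand":3.2}]'; python3 - <<'E'
from h import *
p=arm.state()['position'];print(p,yaw(),toolrows(.5801-p[0],.3246-p[1],.032-p[2]))
im,c=shot('wrist','w9'); print([(k,a,px2w(c,*k,.02).round(3)) for k,a in gold(im)])
E
```

```text
clock: 22.2
position: [0.3692, -0.2842, 0.2455]
eef_rot: [1.0, 0.009, 0.002, 0.001]
contact_force: [0.2, -0.7, 0.6]
opening: 0.0319
finger_force: 0.0
[ 0.36916418 -0.28422836  0.2455467 ] [  1.05278492 -88.94764897]
[([334.4, 115.5], 30, array([ 0.464, -0.303,  0.028])), ([308.2, 131.1], 9, array([ 0.448, -0.277,  0.028])), ([319.1, 131.1], 8, array([ 0.449, -0.288,  0.028])), ([354.0, 187.4], 23, array([ 0.392, -0.326,  0.028])), ([391.0, 187.5], 10, array([ 0.393, -0.365,  0.028])), ([395.5, 187.5], 6, array([ 0.393, -0.37 ,  0.028]))]
clock: 23.45
position: [0.3583, 0.3161, 0.2413]
eef_rot: [1.0, 0.009, -0.001, 0.001]
contact_force: [1.1, 0.0, 0.4]
opening: 0.0317
finger_force: 0.0
clock: 24.45
position: [0.501, 0.3534, 0.2414]
eef_rot: [0.915, 0.403, -0.001, 0.0]
contact_force: [-0.3, 0.4, 0.0]
opening: 0.0322
finger_force: 0.0
[0.50099284 0.3533527  0.24142995] [ 47.48498468 -42.5150649 ] [ 3.26794317  7.78321925 20.93317145]
[([386.1, 205.5], 21, array([0.559, 0.302, 0.02 ]))]
```

```bash
python3 -m crank '[{"offset":[1.65,3.9,0],"spin":0,"hand":3.2},{"offset":[1.6,3.85,3],"spin":-0.2,"hand":3.2},{"offset":[0,0,4],"spin":0,"hand":3.2},{"offset":[0,0,4],"spin":0,"hand":3.2},{"offset":[0,0,0],"spin":0,"hand":3.2},{"offset":[0,0,0],"spin":0,"hand":3.2}]'; python3 - <<'E'
from h import *
p=arm.state()['position'];print(p,yaw(),toolrows(.5801-p[0],.3246-p[1],.032-p[2]))
im,c=shot('wrist','w10'); print([(k,a,px2w(c,*k,.02).round(3)) for k,a in gold(im)])
cv2.imwrite('pics/z10.png',cv2.resize(im[160:340,220:420,::-1],(667,600)))
E
```

```text
clock: 25.1
position: [0.5786, 0.3255, 0.1335]
eef_rot: [0.914, 0.405, -0.001, 0.0]
contact_force: [0.4, 0.3, 1.9]
opening: 0.0319
finger_force: 0.0
[0.5785538  0.32546379 0.13348534] [ 47.8099364  -42.19013124] [ 0.05774083  0.17936559 10.14833012]
[]
```

```bash
python3 -m crank '[{"offset":[0.05,0.15,3],"spin":0,"hand":3.2},{"offset":[0,0,3.5],"spin":0,"hand":3.2},{"offset":[0,0,2.5],"spin":0,"hand":3.2},{"offset":[0,0,1.1],"spin":0,"hand":3.2},{"offset":[0,0,0],"spin":0,"hand":3.2},{"offset":[0,0,0],"spin":0,"hand":3.2}]' 50;  python3 -m crank '[{"offset":[0,0,0],"spin":0,"hand":1},{"offset":[0,0,0],"spin":0,"hand":1},{"offset":[0,0,0],"spin":0,"hand":1},{"offset":[0,0,0],"spin":0,"hand":1},{"offset":[0,0,0],"spin":0,"hand":1}]' 50
```

```text
clock: 25.75
position: [0.5817, 0.3258, 0.036]
eef_rot: [0.914, 0.406, 0.002, -0.0]
contact_force: [0.2, 0.6, 0.2]
opening: 0.032
finger_force: 0.0
clock: 26.25
position: [0.5816, 0.3258, 0.0358]
eef_rot: [0.914, 0.406, 0.002, -0.0]
contact_force: [-0.5, 0.8, 5.6]
opening: 0.0132
finger_force: 49.8
```

```bash
python3 -m crank '[{"offset":[0,0,-2],"spin":0,"hand":1},{"offset":[0,0,-4],"spin":0,"hand":1},{"offset":[0,0,-5],"spin":7.8,"hand":1},{"offset":[0,0,-5],"spin":7.8,"hand":1},{"offset":[0,0,-4],"spin":7.8,"hand":1},{"offset":[0,0,0],"spin":7.8,"hand":1},{"offset":[0,0,0],"spin":7.8,"hand":1},{"offset":[0,0,0],"spin":7.8,"hand":1},{"offset":[-4,0,0],"spin":0,"hand":1},{"offset":[-5,0,0],"spin":0,"hand":1},{"offset":[-5,0,0],"spin":0,"hand":1},{"offset":[-5,0,0],"spin":0,"hand":1}]'; python3 -m crank '[{"offset":[-2,2,0],"spin":0,"hand":1},{"offset":[-0.2,5,0],"spin":0,"hand":1},{"offset":[-0.2,5,0],"spin":0,"hand":1},{"offset":[0,5,0],"spin":0,"hand":1},{"offset":[0,5,0],"spin":0,"hand":1},{"offset":[0,5,0],"spin":0,"hand":1},{"offset":[0,5,0],"spin":0,"hand":1},{"offset":[0,5,0],"spin":0,"hand":1},{"offset":[-0.2,5,0],"spin":0,"hand":1},{"offset":[-0.2,5,0],"spin":0,"hand":1},{"offset":[-0.2,5,0],"spin":0,"hand":1},{"offset":[0,0,0],"spin":0,"hand":1}]';python3 - <<'E'
from h import *
p=arm.state()['position'];print(p,yaw(),toolrows(.3638-p[0],-.2846-p[1],.12-p[2]))
E
```

```text
clock: 27.45
position: [0.3884, 0.321, 0.2319]
eef_rot: [1.0, 0.009, -0.001, 0.0]
contact_force: [-0.2, 1.0, -3.6]
opening: 0.0132
finger_force: 49.6
clock: 28.65
position: [0.3684, -0.2041, 0.2316]
eef_rot: [1.0, 0.005, -0.001, 0.001]
contact_force: [0.6, 0.9, -4.0]
opening: 0.0131
finger_force: 50.9
[ 0.36844308 -0.20412768  0.23158671] [  0.57714768 -89.42263243] [-0.51743341  8.02501311 11.17232673]
```

```bash
python3 -m crank '[{"offset":[-0.25,4,0],"spin":-0.5,"hand":1},{"offset":[-0.25,4,0],"spin":0,"hand":1},{"offset":[0,0,4],"spin":0,"hand":1},{"offset":[0,0,5],"spin":0,"hand":1},{"offset":[0,0,5],"spin":0,"hand":1},{"offset":[0,0,2.8],"spin":0,"hand":1},{"offset":[0,0,0],"spin":0,"hand":1},{"offset":[0,0,0],"spin":0,"hand":1},{"offset":[0,0,0],"spin":0,"hand":1}]';python3 - <<'E'
from h import *
p=arm.state()['position'];print(p,yaw(),toolrows(.3638-p[0],-.2846-p[1],.0445-p[2]))
im,c=shot('wrist','w11')
cv2.imwrite('pics/z11.png',cv2.resize(im[150:330,180:380,::-1],(667,600)))
E
```

```text
clock: 29.55
position: [0.3682, -0.2798, 0.0677]
eef_rot: [1.0, 0.014, 0.002, 0.002]
contact_force: [0.8, 0.5, -4.1]
opening: 0.0131
finger_force: 52.0
[ 0.36823513 -0.2797887   0.06771045] [  1.58259189 -88.41801443] [-0.46456627  0.46151812  2.32090913]
```

View pics/z11.png

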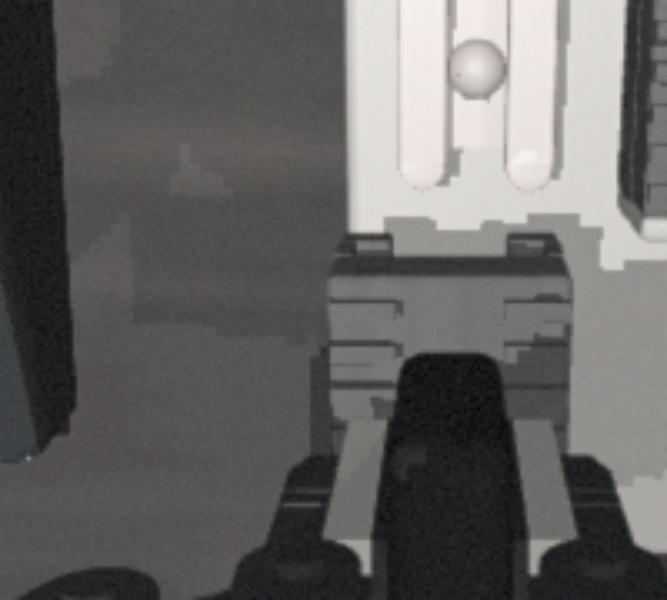

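```bash
python3 -m crank '[{"offset":[-0.45,0.45,0.5],"spin":0.45,"hand":1},{"offset":[0,0,0.6],"spin":0,"hand":1},{"offset":[0,0,0],"spin":0,"hand":1},{"offset":[0,0,0],"spin":0,"hand":1}]';python3 - <<'E'
from h import *
p=arm.state()['position'];print(p,yaw(),toolrows(.3638-p[0],-.2846-p[1],.0445-p[2]))
c=load('w11')
a,b=[px2w(c,180+u/3.335,150+v/3.335,.0597) for u,v in((328,277),(572,279))];print(a,b,(a+b)/2)
print('L nose',px2w(c,180+476/3.335,150+175/3.335,.022),px2w(c,180+477/3.335,150+68/3.335,.022))
E
```

```text
clock: 30.0
position: [0.3623, -0.2834, 0.0534]
eef_rot: [1.0, 0.01, -0.0, -0.0]
contact_force: [0.3, -0.1, -4.2]
opening: 0.0127
finger_force: 51.9
[ 0.36232336 -0.28343908  0.05340927] [  1.10060332 -88.89941035] [0.14578964 0.11940163 0.89079832]
[ 0.39373252 -0.26246571  0.0597    ] [ 0.3943428  -0.29619327  0.0597    ] [ 0.39403766 -0.27932949  0.0597    ]
L nose [ 0.40238963 -0.28364109  0.022     ] [ 0.42012571 -0.28320891  0.022     ]
```

```bash
python3 -m crank '[{"offset":[0.1,0.1,0.5],"spin":0,"hand":1},{"offset":[0,0,0.4],"spin":0,"hand":1},{"offset":[0,0,0],"spin":0,"hand":1},{"offset":[0,0,0],"spin":0,"hand":1}]'; python3 -m crank '[{"offset":[0,0,0],"spin":0,"hand":1},{"offset":[0,0,0],"spin":0,"hand":1}]'
```

```text
clock: 30.4
position: [0.3634, -0.2844, 0.0444]
eef_rot: [1.0, 0.01, -0.0, -0.0]
contact_force: [0.4, 0.6, -3.1]
opening: 0.0129
finger_force: 52.0
clock: 30.6
position: [0.3636, -0.2845, 0.0447]
eef_rot: [1.0, 0.01, 0.0, -0.0]
contact_force: [1.2, -0.5, -3.4]
opening: 0.0128
finger_force: 52.0
```

```bash
python3 -m crank '[{"offset":[0,0,0.08],"spin":0,"hand":1},{"offset":[0,0,0],"spin":0,"hand":1},{"offset":[0,0,0],"spin":0,"hand":1}]'; python3 -m crank '[{"offset":[0.6,0,0],"spin":0,"hand":1},{"offset":[0.6,0,0],"spin":0,"hand":1},{"offset":[0.6,0,0],"spin":0,"hand":1},{"offset":[0.6,0,0],"spin":0,"hand":1},{"offset":[0,0,0],"spin":0,"hand":1}]'
```

```text
clock: 30.9
position: [0.3636, -0.2846, 0.044]
eef_rot: [1.0, 0.01, 0.0, 0.0]
contact_force: [-0.3, 0.5, -3.4]
opening: 0.0129
finger_force: 52.1
clock: 31.4
position: [0.3885, -0.2839, 0.0439]
eef_rot: [1.0, 0.01, 0.0, -0.0]
contact_force: [0.7, -0.5, -1.9]
opening: 0.0129
finger_force: 52.0
```

```bash
python3 -m crank '[{"offset":[0.6,0,0],"spin":0,"hand":1},{"offset":[0.6,0,0],"spin":0,"hand":1},{"offset":[0.6,0,0],"spin":0,"hand":1},{"offset":[0,0,0],"spin":0,"hand":1}]';python3 -m crank '[{"offset":[0.5,0,0],"spin":0,"hand":1},{"offset":[0.5,0,0],"spin":0,"hand":1},{"offset":[0.5,0,0],"spin":0,"hand":1},{"offset":[0.2,0,0],"spin":0,"hand":1},{"offset":[0,0,0],"spin":0,"hand":1}]';python3 -m crank '[{"offset":[0.3,0,0],"spin":0,"hand":1},{"offset":[0.3,0,0],"spin":0,"hand":1},{"offset":[0,0,0],"spin":0,"hand":1}]'
```

```text
clock: 31.8
position: [0.4064, -0.2836, 0.044]
eef_rot: [1.0, 0.01, 0.0, 0.0]
contact_force: [0.9, 0.6, -2.4]
opening: 0.013
finger_force: 52.0
clock: 32.3
position: [0.4235, -0.2834, 0.0441]
eef_rot: [1.0, 0.01, 0.001, 0.0]
contact_force: [2.5, -0.5, -2.2]
opening: 0.0132
finger_force: 52.2
clock: 32.6
position: [0.4241, -0.2834, 0.044]
eef_rot: [1.0, 0.009, -0.005, -0.0]
contact_force: [-19.5, 2.4, 8.3]
opening: 0.0132
finger_force: 53.7
```

```bash
python3 -m crank '[{"offset":[-0.3,0,0],"spin":0,"hand":1},{"offset":[0,0,0],"spin":0,"hand":2.6},{"offset":[0,0,0],"spin":0,"hand":2.6},{"offset":[0,0,0],"spin":0,"hand":2.6},{"offset":[0,0,-2],"spin":0,"hand":2.6},{"offset":[0,0,-4],"spin":0,"hand":2.6},{"offset":[0,1,-5],"spin":0,"hand":2.6},{"offset":[-3,2.5,-5],"spin":0,"hand":3.2},{"offset":[-3,0,-4],"spin":0,"hand":3.2},{"offset":[0,0,0],"spin":0,"hand":3.2},{"offset":[0,0,0],"spin":0,"hand":3.2}]'; python3 - <<'E'
from h import *
p=arm.state()['position'];print(p,yaw(),toolrows(.4872-p[0],-.324-p[1],.16-p[2]))
im,c=shot('wrist','w12'); print([(k,a,px2w(c,*k,.028).round(3)) for k,a in gold(im)])
# cap: dark round blob on grey housing
u,v=w2px(c,(.4872,-.324,.05)); print(u,v)
roi=cv2.cvtColor(im,cv2.COLOR_RGB2GRAY)
m=(roi<60).astype(np.uint8); n,l,s,ce=cv2.connectedComponentsWithStats(m); i=l[int(v),int(u)]; print(s[i],ce[i])
print('cap ctr',px2w(c,s[i][0]+s[i][2]/2,s[i][1]+s[i][3]/2,.055), 'w at z.055',px2w(c,s[i][0],v,.055)[1]-px2w(c,s[i][0]+s[i][2],v,.055)[1])
E
```

```text
clock: 33.7
position: [0.3728, -0.3144, 0.2341]
eef_rot: [1.0, 0.009, 0.002, 0.001]
contact_force: [0.2, -0.1, -0.6]
opening: 0.0322
finger_force: 0.0
[ 0.37278139 -0.31441951  0.23409544] [  1.07009607 -88.93034718] [11.39972705  1.15233698  7.44672557]
[([303.2, 118.3], 20, array([ 0.463, -0.302,  0.028])), ([284.9, 191.8], 18, array([ 0.391, -0.284,  0.028])), ([323.5, 191.5], 6, array([ 0.392, -0.324,  0.028])), ([327.8, 191.3], 12, array([ 0.393, -0.328,  0.028])), ([364.0, 191.5], 10, array([ 0.393, -0.366,  0.028])), ([368.0, 191.5], 10, array([ 0.393, -0.37 ,  0.028]))]
326.98656916231454 88.52520352879384
[     0      0    640    480 210420] [320.86421443 196.80520863]
cap ctr [ 0.34790653 -0.32081117  0.055     ] w at z.055 0.5635359463395524
```

```bash
python3 -m crank '[{"offset":[3.8,0.4,0],"spin":0,"hand":3.2},{"offset":[3.8,0.4,0],"spin":0,"hand":3.2},{"offset":[3.8,0.35,2],"spin":0,"hand":3.2},{"offset":[0,0,4],"spin":0,"hand":3.2},{"offset":[0,0,2],"spin":0,"hand":3.2},{"offset":[0,0,0],"spin":0,"hand":3.2},{"offset":[0,0,0],"spin":0,"hand":3.2}]'; python3 - <<'E'
from h import *
p=arm.state()['position'];print(p,yaw(),toolrows(.4872-p[0],-.324-p[1],.06-p[2]))
im,c=shot('wrist','w13'); print(im.shape)
for q in ((.4872,-.324,.084),(.4872,-.324,.055)):print(w2px(c,q))
cv2.imwrite('pics/z13.png',cv2.resize(im[140:360,200:440,::-1],(654,600)))
E
```

```text
clock: 34.45
position: [0.4866, -0.3224, 0.151]
eef_rot: [1.0, 0.01, -0.001, -0.001]
contact_force: [0.6, -0.2, 1.0]
opening: 0.0315
finger_force: 0.0
[ 0.48660919 -0.3224092   0.15104793] [  1.16016246 -88.84006273] [0.07549693 0.17682483 9.10434427]
(480, 640, 3)
[317.12142732 247.87470688]
[316.89095916 236.13771724]
```

```bash
python3 -m crank '[{"offset":[0.05,0.15,3],"spin":0,"hand":3.2},{"offset":[0,0,3],"spin":0,"hand":3.2},{"offset":[0,0,2],"spin":0,"hand":3.2},{"offset":[0,0,0.8],"spin":0,"hand":3.2},{"offset":[0,0,0],"spin":0,"hand":3.2},{"offset":[0,0,0],"spin":0,"hand":3.2}]' 30; python3 -m crank '[{"offset":[0,0,0],"spin":0,"hand":1},{"offset":[0,0,0],"spin":0,"hand":1},{"offset":[0,0,0],"spin":0,"hand":1},{"offset":[0,0,0],"spin":0,"hand":1},{"offset":[0,0,0],"spin":0,"hand":1}]' 30
```

```text
clock: 35.1
position: [0.4881, -0.3253, 0.0666]
eef_rot: [1.0, 0.01, 0.001, 0.001]
contact_force: [0.7, -0.1, 1.0]
opening: 0.0322
finger_force: 0.0
clock: 35.6
position: [0.4881, -0.3253, 0.0666]
eef_rot: [1.0, 0.01, 0.001, 0.001]
contact_force: [-0.1, -0.4, 5.9]
opening: 0.0129
finger_force: 29.4
```

```bash
python3 -m crank '[{"offset":[0,0,0],"spin":0,"hand":3},{"offset":[0,0,0],"spin":0,"hand":3},{"offset":[0,0,0.5],"spin":0,"hand":3},{"offset":[0,0,0],"spin":0,"hand":3},{"offset":[0,0,0],"spin":0,"hand":3}]' 30; python3 -m crank '[{"offset":[0,0,0],"spin":0,"hand":1},{"offset":[0,0,0],"spin":0,"hand":1},{"offset":[0,0,0],"spin":0,"hand":1},{"offset":[0,0,0],"spin":0,"hand":1},{"offset":[0,0,0],"spin":0,"hand":1}]' 30
```

```text
clock: 36.1
position: [0.4875, -0.3248, 0.0605]
eef_rot: [1.0, 0.01, 0.001, 0.0]
contact_force: [-0.9, 1.3, 6.9]
opening: 0.0298
finger_force: 3.8
clock: 36.6
position: [0.4882, -0.325, 0.0614]
eef_rot: [1.0, 0.01, 0.001, 0.001]
contact_force: [-0.1, 1.4, 9.5]
opening: 0.0126
finger_force: 31.3
```

```bash
python3 -m crank '[{"offset":[0,0,-1],"spin":0,"hand":1},{"offset":[0,0,-1],"spin":0,"hand":1},{"offset":[0,0,-3],"spin":0,"hand":1},{"offset":[0,0,-5],"spin":0,"hand":1},{"offset":[0,0,-5],"spin":0,"hand":1},{"offset":[0,0,-4],"spin":0,"hand":1},{"offset":[-4,0,0],"spin":0,"hand":1},{"offset":[-4,0,0],"spin":0,"hand":1},{"offset":[-3,0,0],"spin":0,"hand":1},{"offset":[0,0,0],"spin":0,"hand":1},{"offset":[0,0,0],"spin":0,"hand":1}]' 30; python3 - <<'E'
from h import *
p=arm.state()['position'];print(p,yaw())
im,c=shot('wrist','w14'); t,_=shot('top','t14')
cv2.imwrite('pics/z14.png',np.hstack([cv2.resize(im[20:240,200:420,::-1],(400,400)),cv2.resize(im[180:400,200:420,::-1],(400,400))]))
E
```

```text
clock: 37.7
position: [0.377, -0.3269, 0.2499]
eef_rot: [1.0, 0.009, 0.0, 0.0]
contact_force: [0.3, 0.3, 0.5]
opening: 0.0126
finger_force: 29.9
[ 0.37699176 -0.3269064   0.24985277] [  1.05348531 -88.9465444 ]
```

View pics/z14.png

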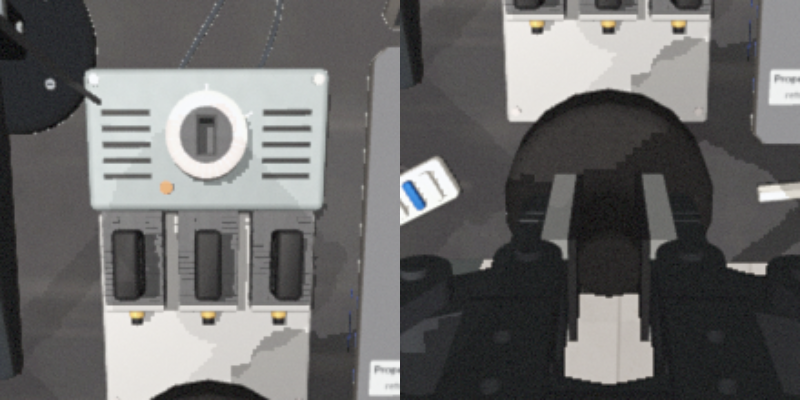

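```bash
python3 - <<'E'
from h import *
c=load('w14'); im=cv2.imread('pics/w14.png'); g=cv2.cvtColor(im,6)
r=g[80:112,298:332]; print('\n'.join(' '.join(f'{v:3d}' for v in row) for row in r[:, :]))
for u in (200+165/1.818,200+247/1.818): print(px2w(c,u,20+135/1.818,.054))
for v in (20+89/1.818,20+181/1.818): print(px2w(c,200+206/1.818,v,.054))
E
```

```text
249 249 248 249 250 251 245 204 165 150 137 125 129 131 127 125 128 126 128 126 123 135 165 220 241 245 242 241 246 249 249 248 249 245
249 249 249 249 251 246 210 153 137 132 127 132 132 128 131 127 129 130 130 129 128 124 125 152 204 241 244 242 243 246 250 249 248 248
248 248 249 251 245 210 155 141 140 127 118 119 121 121 120 119 123 123 122 122 123 124 127 126 148 202 239 246 247 245 249 249 248 248
244 245 249 244 204 146 130 134 132 120  96  91  97  96  93  98  93  98 101 102 103 116 131 128 127 145 203 242 244 242 248 248 250 249
246 245 243 223 155 133 132 131 131 121  94  92  84  82  81  78  82  81  81  83 101 115 129 130 128 130 147 207 241 242 244 244 249 249
247 247 240 182 134 131 134 136 130 123  91  72  44  42  52  46  50  46  54  68  99 120 128 131 130 131 127 163 242 247 246 244 248 249
247 244 205 143 132 131 134 132 133 126  90  68  41  40  43  40  45  36  41  64 105 119 128 131 131 126 125 141 210 248 243 241 249 250
245 243 177 133 130 131 133 131 135 123  91  69  47  46  43  42  49  51  54  61 103 115 130 132 133 130 127 127 160 239 243 243 249 250
246 222 148 
[... 2703 characters left out ...]
 229
243 244 245 244 245 245 244 244 241 206 166 151 135 132 124 127 126 136 142 144 166 210 246 247 243 244 245 245 242 242 239 237 231 189
242 243 245 246 246 244 243 244 245 243 243 226 189 181 164 161 165 185 202 211 241 243 245 249 242 242 245 246 242 239 237 232 188 136
235 242 243 246 245 244 244 246 245 243 246 247 243 247 246 243 242 244 243 243 246 242 242 246 243 242 242 243 244 237 234 207 139 133
193 236 242 241 244 244 244 246 245 244 246 243 242 244 245 243 244 243 242 243 244 243 242 243 244 242 241 240 243 235 207 138 133 138
[ 0.48718644 -0.30299244  0.054     ]
[ 0.4879508  -0.34490692  0.054     ]
[ 0.50906773 -0.32357758  0.054     ]
[ 0.46528089 -0.32433377  0.054     ]
```

```bash
python3 - <<'E'
from h import *
c=load('w14')
for z in(.052,.056,.06): print(z,px2w(c,313.2,93.8,z))
E
python3 -m crank '[{"offset":[0,-3,0],"spin":0,"hand":1},{"offset":[0,-5,0],"spin":0,"hand":1},{"offset":[0,-5,0],"spin":0,"hand":1},{"offset":[0,-5,0],"spin":0,"hand":1},{"offset":[0,-5,0],"spin":0,"hand":1},{"offset":[0,-5,0],"spin":0,"hand":1},{"offset":[0,-5,0],"spin":0,"hand":1},{"offset":[0,-5,0],"spin":0,"hand":1},{"offset":[0,-5,0],"spin":0,"hand":1},{"offset":[0,-5,0],"spin":0,"hand":1},{"offset":[0,-5,0],"spin":0,"hand":1},{"offset":[0,-3.5,0],"spin":0,"hand":1}]'; python3 -m crank '[{"offset":[1,0,3],"spin":0,"hand":1},{"offset":[1,0,4],"spin":0,"hand":1},{"offset":[0.4,0,4],"spin":0,"hand":1},{"offset":[0,0,4],"spin":0,"hand":1},{"offset":[0,0,4],"spin":0,"hand":1},{"offset":[0,0,0],"spin":0,"hand":1},{"offset":[0,0,0],"spin":0,"hand":1}]'
```

```text
0.052 [ 0.48823217 -0.32382804  0.052     ]
0.056 [ 0.48769235 -0.32384917  0.056     ]
0.06 [ 0.48715252 -0.32387031  0.06      ]
clock: 39.0
position: [0.3655, 0.242, 0.2489]
eef_rot: [1.0, 0.012, -0.0, -0.0]
contact_force: [0.4, -0.4, 0.2]
opening: 0.0124
finger_force: 30.0
clock: 39.7
position: [0.39, 0.239, 0.0596]
eef_rot: [1.0, 0.01, -0.001, 0.0]
contact_force: [0.3, 0.0, 0.0]
opening: 0.0122
finger_force: 30.0
```

```bash
python3 -m crank '[{"offset":[0,0,1],"spin":0,"hand":1},{"offset":[0,0,1],"spin":0,"hand":1},{"offset":[0,0,0.8],"spin":0,"hand":1},{"offset":[0,0,0],"spin":0,"hand":1},{"offset":[0,0,0],"spin":0,"hand":1}]'; for i in 1; do python3 -m crank '[{"offset":[0,0,0.2],"spin":0,"hand":1},{"offset":[0,0,0],"spin":0,"hand":1}]';python3 -m crank '[{"offset":[0,0,0.2],"spin":0,"hand":1},{"offset":[0,0,0],"spin":0,"hand":1}]'; done
```

```text
clock: 40.2
position: [0.3902, 0.2385, 0.0314]
eef_rot: [1.0, 0.01, -0.0, 0.0]
contact_force: [0.1, -0.8, -0.6]
opening: 0.0126
finger_force: 30.0
clock: 40.4
position: [0.3903, 0.2386, 0.0295]
eef_rot: [1.0, 0.01, 0.0, -0.0]
contact_force: [-0.3, -0.5, -0.6]
opening: 0.0125
finger_force: 30.0
clock: 40.6
position: [0.3901, 0.2385, 0.0272]
eef_rot: [1.0, 0.01, -0.0, 0.0]
contact_force: [-0.1, -0.3, 0.1]
opening: 0.0126
finger_force: 30.0
```

```bash
for i in 1; do python3 -m crank '[{"offset":[0,0,0.2],"spin":0,"hand":1},{"offset":[0,0,0],"spin":0,"hand":1}]';python3 -m crank '[{"offset":[0,0,0.15],"spin":0,"hand":1},{"offset":[0,0,0],"spin":0,"hand":1}]';python3 -m crank '[{"offset":[0,0,0.1],"spin":0,"hand":1},{"offset":[0,0,0],"spin":0,"hand":1},{"offset":[0,0,0],"spin":0,"hand":1}]'; done
```

```text
clock: 40.8
position: [0.3901, 0.2385, 0.025]
eef_rot: [1.0, 0.01, -0.0, 0.0]
contact_force: [-0.5, 0.4, -1.1]
opening: 0.0127
finger_force: 30.0
clock: 41.0
position: [0.3901, 0.2385, 0.0236]
eef_rot: [1.0, 0.01, -0.0, 0.0]
contact_force: [-0.5, -0.5, -1.5]
opening: 0.0127
finger_force: 30.0
clock: 41.3
position: [0.3902, 0.2386, 0.0228]
eef_rot: [1.0, 0.01, -0.0, -0.0]
contact_force: [-0.7, -1.0, 0.0]
opening: 0.0124
finger_force: 30.0
```

```bash
for i in 1; do python3 -m crank '[{"offset":[0,0,0.1],"spin":0,"hand":1},{"offset":[0,0,0],"spin":0,"hand":1}]';python3 -m crank '[{"offset":[0,0,0.1],"spin":0,"hand":1},{"offset":[0,0,0],"spin":0,"hand":1}]';python3 -m crank '[{"offset":[0,0,0.1],"spin":0,"hand":1},{"offset":[0,0,0],"spin":0,"hand":1},{"offset":[0,0,0],"spin":0,"hand":1}]'; done
```

```text
clock: 41.5
position: [0.3902, 0.2385, 0.0217]
eef_rot: [1.0, 0.01, -0.0, 0.0]
contact_force: [0.8, -1.0, -0.8]
opening: 0.0126
finger_force: 30.0
clock: 41.7
position: [0.3902, 0.2385, 0.0207]
eef_rot: [1.0, 0.01, -0.0, 0.0]
contact_force: [-0.3, -0.1, -1.4]
opening: 0.0125
finger_force: 30.0
clock: 42.0
position: [0.3902, 0.2386, 0.0198]
eef_rot: [1.0, 0.01, -0.0, 0.0]
contact_force: [-0.5, 0.4, 0.3]
opening: 0.0123
finger_force: 30.0
```

```bash
for i in 1; do python3 -m crank '[{"offset":[0,0,0.1],"spin":0,"hand":1},{"offset":[0,0,0],"spin":0,"hand":1},{"offset":[0,0,0],"spin":0,"hand":1}]';python3 -m crank '[{"offset":[0,0,0.1],"spin":0,"hand":1},{"offset":[0,0,0],"spin":0,"hand":1},{"offset":[0,0,0],"spin":0,"hand":1}]'; done
```

```text
clock: 42.3
position: [0.3903, 0.2387, 0.0194]
eef_rot: [1.0, 0.01, 0.0, -0.0]
contact_force: [-2.2, -0.2, 4.9]
opening: 0.0119
finger_force: 31.4
clock: 42.6
position: [0.3904, 0.2387, 0.0194]
eef_rot: [1.0, 0.01, 0.0, -0.0]
contact_force: [-3.9, -2.7, 11.0]
opening: 0.0125
finger_force: 33.4
```

```bash
python3 -m crank '[{"offset":[0,0,-0.15],"spin":0,"hand":1},{"offset":[0,0,0],"spin":0,"hand":3},{"offset":[0,0,0],"spin":0,"hand":3},{"offset":[0,0,0],"spin":0,"hand":3},{"offset":[0,0,-2],"spin":0,"hand":3},{"offset":[0,0,-5],"spin":0,"hand":3},{"offset":[0,0,-5],"spin":0,"hand":3},{"offset":[0,0,-5],"spin":0,"hand":3},{"offset":[2,-2.6,0],"spin":0,"hand":3},{"offset":[0,0,0],"spin":0,"hand":3},{"offset":[0,0,0],"spin":0,"hand":3}]'; cat >> h.py <<'E'
def minrect(im,c,p,z,thr=150,win=70):
    """bright quad around world point p; returns centre, yaw, sizes at height z"""
    u,v=w2px(c,p).astype(int); g=cv2.cvtColor(im,cv2.COLOR_RGB2GRAY); x0,y0=max(u-win,0),max(v-win,0)
    m=(g[y0:v+win,x0:u+win]>thr).astype(np.uint8); n,l,s,ce=cv2.connectedComponentsWithStats(m)
    i=1+np.argmax(s[1:,4]); q=cv2.convexHull(np.argwhere(l==i)[:,::-1].astype(np.float32))[:,0]
    w=np.array([px2w(c,a+x0,b+y0,z)[:2] for a,b in q],np.float32); return cv2.minAreaRect(w*1000)
E
python3 - <<'E'
from h import *
p=arm.state()['position'];print(p,yaw())
im,c=shot('wrist','w15')
print(w2px(c,(.4866,.3187,.026)),minrect(im,c,(.4866,.3187,.026),.026))
im2=cv2.imread('pics/w2.png')[:,:,::-1].copy(); print(minrect(im2,load('w2'),(.4866,.3187,.026),.026,win=30))
print('cap',w2px(c,(.39,.2385,.02)))
E
```

```text
clock: 43.7
position: [0.4095, 0.265, 0.1884]
eef_rot: [1.0, 0.01, -0.001, 0.001]
contact_force: [-1.3, -0.3, 0.2]
opening: 0.0301
finger_force: 0.0
[0.40952707 0.26497926 0.18839689] [  1.1463309  -88.85355627]
[253.4277153  128.72302657] ((486.19525146484375, 320.0082092285156), (46.55308151245117, 40.54499816894531), 48.275978088378906)
((486.2212219238281, 319.95367431640625), (46.59996795654297, 40.90052032470703), 48.484161376953125)
cap [341.68063846 237.16069388]
```

```bash
python3 - <<'E'
from h import *
c=load('w15'); g=cv2.imread('pics/w15.png',0)
x0,y0=215,90; r=g[y0:170,x0:295]
for t in (45,60,75):
    n,l,s,ce=cv2.connectedComponentsWithStats((r<t).astype(np.uint8))
    for i in range(1,n):
        if 60<s[i,4]<700 and 20<ce[i][0]<60:
            q=np.argwhere(l==i)[:,::-1].astype(float); w=np.array([px2w(c,a+x0,b+y0,.055)[:2] for a,b in q]); d=w-w.mean(0)
            ev,V=np.linalg.eigh(d.T@d/len(d)); print(t,s[i],w.mean(0).round(4),np.degrees(np.arctan2(V[1,1],V[0,1])).round(1),(np.sqrt(ev*12)*1000).round(1))
E
```

```text
45 [ 17  25  32  27 215] [0.4844 0.3162] 54.0 [13.7 26. ]
60 [ 17  25  32  27 378] [0.4851 0.3178] 55.4 [12.4 25.5]
75 [ 17  24  32  28 499] [0.4857 0.3184] 54.0 [11.5 24.5]
```

```bash
python3 -m crank '[{"offset":[3.9,-2.65,0],"spin":0,"hand":3},{"offset":[3.9,-2.65,0],"spin":0,"hand":3},{"offset":[0,0,0],"spin":-8,"hand":3},{"offset":[0,0,1],"spin":-8,"hand":3},{"offset":[0,0,1],"spin":-8,"hand":3},{"offset":[0,0,2],"spin":-8,"hand":3},{"offset":[0,0,2],"spin":-8,"hand":3},{"offset":[0,0,2],"spin":-8,"hand":3},{"offset":[0,0,0],"spin":0,"hand":3},{"offset":[0,0,0],"spin":0,"hand":3},{"offset":[0,0,0],"spin":0,"hand":3}]'; python3 - <<'E'
from h import *
p=arm.state()['position'];print(p,yaw(),toolrows(.486-p[0],.3195-p[1],.031-p[2]))
im,c=shot('wrist','w16')
print(minrect(im,c,(.4866,.3187,.026),.026,win=110))
E
```

```text
clock: 44.85
position: [0.4871, 0.3195, 0.1108]
eef_rot: [0.91, 0.414, 0.001, -0.0]
contact_force: [0.5, -0.1, 0.3]
opening: 0.0297
finger_force: 0.0
[0.48705491 0.31952517 0.11080166] [ 48.94869945 -41.05136168] [-0.08495688 -0.08283114  7.97998163]
((486.0320739746094, 319.866943359375), (46.00095748901367, 40.32030487060547), 48.32481384277344)
```

```bash
python3 -m crank '[{"offset":[-0.08,-0.05,2],"spin":0.5,"hand":3},{"offset":[0,0,3],"spin":0,"hand":3},{"offset":[0,0,2],"spin":0,"hand":3},{"offset":[0,0,0.9],"spin":0,"hand":3},{"offset":[0,0,0],"spin":0,"hand":3},{"offset":[0,0,0],"spin":0,"hand":3},{"offset":[0,0,0],"spin":0,"hand":3}]'; python3 - <<'E'
from h import *
p=arm.state()['position'];print(p,yaw(),toolrows(.486-p[0],.3195-p[1],.0315-p[2]))
E
```

```text
clock: 45.6
position: [0.4868, 0.3198, 0.0324]
eef_rot: [0.911, 0.412, 0.002, -0.0]
contact_force: [0.3, 0.5, -0.2]
opening: 0.0304
finger_force: 0.0
[0.48677671 0.31978716 0.03240126] [ 48.60202768 -41.39814594] [-0.07317219 -0.03936588  0.08986821]
```

```bash
python3 -m crank '[{"offset":[-0.07,0,0],"spin":0,"hand":3},{"offset":[0,0,0],"spin":0,"hand":0.8},{"offset":[0,0,0],"spin":0,"hand":0.8},{"offset":[0,0,0],"spin":0,"hand":0.8},{"offset":[0,0,0],"spin":0,"hand":0.8},{"offset":[0,0,0],"spin":0,"hand":0.8},{"offset":[0,0,0],"spin":0,"hand":0.8}]' 40;  python3 -m crank '[{"offset":[0,0,-1],"spin":0,"hand":0.8},{"offset":[0,0,-2],"spin":0,"hand":0.8},{"offset":[0,0,-5],"spin":0,"hand":0.8},{"offset":[0,0,-5],"spin":7.9,"hand":0.8},{"offset":[0,0,-5],"spin":7.9,"hand":0.8},{"offset":[0,0,-5],"spin":7.9,"hand":0.8},{"offset":[0,0,0],"spin":7.9,"hand":0.8},{"offset":[0,0,0],"spin":7.9,"hand":0.8},{"offset":[-5,0,0],"spin":7.9,"hand":0.8},{"offset":[-5,0,0],"spin":0,"hand":0.8},{"offset":[-1.5,0,0],"spin":0,"hand":0.8},{"offset":[0,0,0],"spin":0,"hand":0.8}]'; python3 - <<'E'
from h import *
print(arm.state()['position'],yaw())
E
```

```text
clock: 46.3
position: [0.4857, 0.3189, 0.0312]
eef_rot: [0.911, 0.412, 0.001, -0.0]
contact_force: [-1.2, 0.1, 5.0]
opening: 0.0115
finger_force: 41.0
clock: 47.5
position: [0.3693, 0.3095, 0.2613]
eef_rot: [1.0, 0.012, 0.0, -0.0]
contact_force: [0.3, 0.9, -0.2]
opening: 0.0113
finger_force: 40.3
[0.36928499 0.30950793 0.2612872 ] [  1.33182001 -88.6681253 ]
```

```bash
python3 -m crank '[{"offset":[0,3,0],"spin":0.2,"hand":0.8},{"offset":[0,5,0],"spin":0,"hand":0.8},{"offset":[0,5,0],"spin":0,"hand":0.8},{"offset":[0,5,0],"spin":0,"hand":0.8},{"offset":[0,5,0],"spin":0,"hand":0.8},{"offset":[0,5,0],"spin":0,"hand":0.8},{"offset":[0,5,0],"spin":0,"hand":0.8},{"offset":[0,5,0],"spin":0,"hand":0.8},{"offset":[0,5,0],"spin":0,"hand":0.8},{"offset":[0,5,0],"spin":0,"hand":0.8},{"offset":[0,5,0],"spin":0,"hand":0.8},{"offset":[0,5,0],"spin":0,"hand":0.8}]'; python3 -m crank '[{"offset":[2,5,0],"spin":0,"hand":0.8},{"offset":[4,1,2],"spin":0,"hand":0.8},{"offset":[4,0,3],"spin":0,"hand":0.8},{"offset":[2,0,3],"spin":0,"hand":0.8},{"offset":[0,0,3],"spin":0,"hand":0.8},{"offset":[0,0,0],"spin":0,"hand":0.8},{"offset":[0,0,0],"spin":0,"hand":0.8},{"offset":[0,0,0],"spin":0,"hand":0.8}]'; python3 - <<'E'
from h import *
p=arm.state()['position'];print(p,yaw(),toolrows(.488-p[0],-.3239-p[1],.090-p[2]))
im,c=shot('wrist','w17'); print(w2px(c,(.4874,-.3239,.058)))
E
```

```text
clock: 48.7
position: [0.381, -0.2738, 0.2603]
eef_rot: [1.0, 0.008, 0.0, 0.0]
contact_force: [0.7, 0.2, 1.0]
opening: 0.0112
finger_force: 40.3
clock: 49.5
position: [0.5013, -0.3259, 0.153]
eef_rot: [1.0, 0.009, 0.001, 0.001]
contact_force: [-0.3, 0.0, -0.3]
opening: 0.0113
finger_force: 40.3
[ 0.50134697 -0.32587166  0.15298595] [  0.97800782 -89.02235731] [-1.34862406 -0.2343629   6.29435326]
[311.16699972 256.07200435]
```

```bash
python3 - <<'E'
from h import *
g=cv2.imread('pics/w17.png',0)
print('     '+' '.join(f'{v:3d}' for v in range(270,356,3)))
for r in range(212,300,3): print(r,':',' '.join(f'{v:3d}' for v in g[r,270:356:3]))
E
```

```text
270 273 276 279 282 285 288 291 294 297 300 303 306 309 312 315 318 321 324 327 330 333 336 339 342 345 348 351 354
212 : 211 211 212 215 215 215 213 215 214 213 215 212 213 212 211 212 210 211 211 213 212 210 211 211 209 210 209 209 209
215 : 214 214 214 212 215 214 215 213 214 213 214 215 213 214 242 210 210 211 210 211 210 208 209 209 209 207 209 208 207
218 : 214 214 215 214 211 214 212 210 212 212 215 214 213 215 241 212 210 210 210 211 208 208 208 210 212 209 208 207 206
221 : 212 213 214 215 213 212 213 209 212 212 211 213 213 212 213 213 210 210 210 209 208 209 210 211 211 210 210 209 205
224 : 212 212 214 214 215 213 213 210 211 212 210 176 137 126 127 131 155 204 210 210 212 209 210 212 212 209 211 208 207
227 : 230 229 227 214 214 212 213 211 213 181 130 131 131 123 124 120 122 116 119 214 212 210 210 211 209 211 210 210 205
230 :  98 205 230 228 228 213 214 215 140 134 126 152 195 214 216 211 150 115 115 113 160 211 209 153 160 155 152  62  45
233 : 173 209 231 227 228 228 215 142 125 201 234 248 236 237 238 236 241 235 212 114 109 144 229 209 150 148 147 124 126
236 : 22
[... 1975 characters left out ...]
27 128 132  61  32  17  26  23  24  30  29  28  23  26  27 116 123 121 121 167 167 170 170
287 : 196 144  58  56  55 127 129 122 120  44  38  25  16  25  23  29  31  27  29  29  33 122 120 121 122  86  40  43  44
290 :  45  31  42  41  39 132 118 119 122  41  24  27  25  30  26  21  23  23  19  30  30  86 122 120 122 119  32  35  35
293 :  32  38  38  38  63 120 120 120 123  27  25  20  29  30  35  29  32  37  36  28  31  58 121 122 123 121  35  38  38
296 :  39  47  45  45 104 124 119 122 121  31  25  28  36  35  32  30  37  36  27  34  34  42 124 122 122 122  43  38  44
299 :  42  36  39  41 119 121 116 120 114  31  24  23  31  36  34  33  41  37  29  33  32  46 123 121 118 122  69  34  35
```

```bash
python3 -m crank '[{"offset":[-1.45,-0.18,2],"spin":0,"hand":0.8},{"offset":[0,0,2.5],"spin":0,"hand":0.8},{"offset":[0,0,1.5],"spin":0,"hand":0.8},{"offset":[0,0,0],"spin":0,"hand":0.8},{"offset":[0,0,0],"spin":0,"hand":0.8},{"offset":[0,0,0],"spin":0,"hand":0.8}]'; python3 - <<'E'
from h import *
p=arm.state()['position'];print(p,yaw(),toolrows(.4865-p[0],-.3243-p[1],.080-p[2]))
E
```

```text
clock: 50.15
position: [0.4872, -0.3239, 0.0924]
eef_rot: [1.0, 0.009, 0.001, 0.001]
contact_force: [-0.2, 1.1, -0.5]
opening: 0.0111
finger_force: 40.3
[ 0.48721886 -0.32385181  0.09235095] [  1.02317729 -88.97706157] [-0.07557377  0.04133476  1.23499618]
```

```bash
python3 -m crank '[{"offset":[-0.06,0.04,0.6],"spin":0,"hand":0.8},{"offset":[0,0,0.3],"spin":0,"hand":0.8},{"offset":[0,0,0],"spin":0,"hand":0.8}]'; python3 -m crank '[{"offset":[0,0,0.25],"spin":0,"hand":0.8},{"offset":[0,0,0],"spin":0,"hand":0.8}]'; python3 -m crank '[{"offset":[0,0,0.25],"spin":0,"hand":0.8},{"offset":[0,0,0],"spin":0,"hand":0.8}]'
```

```text
clock: 50.45
position: [0.4855, -0.3235, 0.0806]
eef_rot: [1.0, 0.009, -0.0, -0.0]
contact_force: [-1.0, 0.5, -0.9]
opening: 0.0113
finger_force: 40.3
clock: 50.65
position: [0.4857, -0.3236, 0.0785]
eef_rot: [1.0, 0.009, -0.0, -0.0]
contact_force: [-0.0, 0.7, 0.4]
opening: 0.0116
finger_force: 40.3
clock: 50.85
position: [0.4857, -0.3236, 0.076]
eef_rot: [1.0, 0.009, -0.0, -0.0]
contact_force: [0.0, 0.9, 0.0]
opening: 0.0113
finger_force: 40.3
```

```bash
python3 -m crank '[{"offset":[0.06,0.05,0.2],"spin":0,"hand":0.8},{"offset":[0,0,0.2],"spin":0,"hand":0.8},{"offset":[0,0,0],"spin":0,"hand":0.8}]'; python3 -m crank '[{"offset":[0,0,0.25],"spin":0,"hand":0.8},{"offset":[0,0,0],"spin":0,"hand":0.8}]'; python3 -m crank '[{"offset":[0,0,0.25],"spin":0,"hand":0.8},{"offset":[0,0,0],"spin":0,"hand":0.8}]'
```

```text
clock: 51.15
position: [0.4862, -0.3241, 0.0719]
eef_rot: [1.0, 0.009, -0.0, -0.0]
contact_force: [0.2, -0.9, -0.4]
opening: 0.0114
finger_force: 40.3
clock: 51.35
position: [0.4862, -0.3241, 0.0694]
eef_rot: [1.0, 0.009, -0.0, -0.0]
contact_force: [-0.5, -0.4, 0.5]
opening: 0.0114
finger_force: 40.3
clock: 51.55
position: [0.4862, -0.3241, 0.0669]
eef_rot: [1.0, 0.009, -0.0, -0.0]
contact_force: [-0.4, -0.9, -0.4]
opening: 0.0112
finger_force: 40.3
```

Sliding in freely; seat expected near TCP z 0.063 (or a little lower).

```bash
python3 -m crank '[{"offset":[0,0,0.2],"spin":0,"hand":0.8},{"offset":[0,0,0],"spin":0,"hand":0.8}]'; python3 -m crank '[{"offset":[0,0,0.2],"spin":0,"hand":0.8},{"offset":[0,0,0],"spin":0,"hand":0.8}]'; python3 -m crank '[{"offset":[0,0,0.15],"spin":0,"hand":0.8},{"offset":[0,0,0],"spin":0,"hand":0.8}]'; python3 -m crank '[{"offset":[0,0,0.1],"spin":0,"hand":0.8},{"offset":[0,0,0],"spin":0,"hand":0.8}]'
```

```text
clock: 51.75
position: [0.4863, -0.3241, 0.065]
eef_rot: [1.0, 0.009, -0.0, -0.0]
contact_force: [-0.1, 0.4, -1.0]
opening: 0.0117
finger_force: 40.3
clock: 51.95
position: [0.4864, -0.3242, 0.0633]
eef_rot: [1.0, 0.009, 0.0, 0.0]
contact_force: [-0.0, -0.6, -0.5]
opening: 0.0115
finger_force: 40.5
clock: 52.15
position: [0.4866, -0.3243, 0.0632]
eef_rot: [1.0, 0.009, 0.0, 0.0]
contact_force: [-2.0, 2.0, 4.8]
opening: 0.0111
finger_force: 41.2
clock: 52.35
position: [0.4866, -0.3244, 0.0631]
eef_rot: [1.0, 0.009, 0.001, 0.0]
contact_force: [-3.8, 2.4, 9.8]
opening: 0.0112
finger_force: 41.8
```

```bash
python3 -m crank '[{"offset":[0,0,-0.1],"spin":5,"hand":0.8},{"offset":[0,0,0],"spin":6,"hand":0.8},{"offset":[0,0,0],"spin":6,"hand":0.8},{"offset":[0,0,0],"spin":6,"hand":0.8},{"offset":[0,0,0],"spin":6,"hand":0.8},{"offset":[0,0,0],"spin":6,"hand":0.8},{"offset":[0,0,0],"spin":6,"hand":0.8},{"offset":[0,0,0],"spin":6,"hand":0.8},{"offset":[0,0,0],"spin":6,"hand":0.8},{"offset":[0,0,0],"spin":0,"hand":0.8}]'; python3 - <<'E'
from h import *
s=arm.state();print(yaw(),s['moment'],s['position'])
E
python3 -m crank '[{"offset":[0,0,0],"spin":3,"hand":0.8},{"offset":[0,0,0],"spin":3,"hand":0.8},{"offset":[0,0,0],"spin":3,"hand":0.8},{"offset":[0,0,0],"spin":0,"hand":0.8}]'; python3 - <<'E'
from h import *
s=arm.state();print(yaw(),s['moment'],s['tau'][5])
E
```

```text
clock: 53.35
position: [0.4872, -0.3235, 0.0632]
eef_rot: [0.898, -0.439, 0.001, -0.001]
contact_force: [0.3, 4.2, 5.1]
opening: 0.011
finger_force: 41.2
[ -52.11226015 -142.11220123] [0.69248675 0.06444534 0.04696419] [ 0.48716019 -0.32345499  0.06319678]
clock: 53.75
position: [0.4873, -0.3234, 0.0631]
eef_rot: [0.862, -0.508, 0.001, -0.001]
contact_force: [1.0, 4.0, 4.9]
opening: 0.0111
finger_force: 41.2
[ -61.02568026 -151.02565714] [ 0.71150279 -0.04623497 -0.05130052] 0.45621841214597225
```

```bash
for k in 1; do python3 -m crank '[{"offset":[0,0,0],"spin":3,"hand":0.8},{"offset":[0,0,0],"spin":2,"hand":0.8},{"offset":[0,0,0],"spin":0,"hand":0.8}]'; python3 -c "
from h import *
s=arm.state();print(yaw(),s['moment'],s['tau'][5])"; python3 -m crank '[{"offset":[0,0,0],"spin":3,"hand":0.8},{"offset":[0,0,0],"spin":2,"hand":0.8},{"offset":[0,0,0],"spin":0,"hand":0.8}]'; python3 -c "
from h import *
s=arm.state();print(yaw(),s['moment'],s['tau'][5])"; done
```

```text
clock: 54.05
position: [0.4873, -0.3234, 0.0632]
eef_rot: [0.839, -0.545, 0.001, -0.001]
contact_force: [0.8, 3.7, 5.0]
opening: 0.0111
finger_force: 41.1
[ -65.99538415 -155.99536767] [ 0.77841743 -0.10597211 -0.00214624] 0.311934482306242
clock: 54.35
position: [0.4877, -0.3234, 0.0632]
eef_rot: [0.814, -0.58, 0.001, -0.001]
contact_force: [2.9, 4.3, 7.2]
opening: 0.0117
finger_force: 41.2
[ -70.94924968 -160.94919268] [ 0.9066415  -0.54022218 -0.00329211] 0.3883444983512163
```

```bash
python3 -m crank '[{"offset":[0,0,0],"spin":3,"hand":0.8},{"offset":[0,0,0],"spin":0,"hand":0.8},{"offset":[0,0,0],"spin":0,"hand":0.8}]'; python3 -c "
from h import *
s=arm.state();print(yaw(),s['moment'],s['tau'][5])";python3 -m crank '[{"offset":[0,0,0],"spin":3,"hand":0.8},{"offset":[0,0,0],"spin":0,"hand":0.8},{"offset":[0,0,0],"spin":0,"hand":0.8}]'; python3 -c "
from h import *
s=arm.state();print(yaw(),s['moment'],s['tau'][5])"
```

```text
clock: 54.65
position: [0.4879, -0.3234, 0.0632]
eef_rot: [0.799, -0.601, 0.001, -0.001]
contact_force: [3.4, 4.4, 4.6]
opening: 0.0112
finger_force: 41.2
[ -73.86362808 -163.86356849] [ 0.86977112 -0.6500937   0.0953942 ] 0.11168941855430603
clock: 54.95
position: [0.488, -0.3234, 0.0632]
eef_rot: [0.783, -0.621, 0.001, -0.001]
contact_force: [3.6, 5.6, 4.8]
opening: 0.0114
finger_force: 41.2
[ -76.84608389 -166.84600771] [ 0.84412978 -0.68248701  0.19327795] 0.24879463948309422
```

```bash
python3 -m crank '[{"offset":[0,0,0],"spin":0,"hand":2.4},{"offset":[0,0,0],"spin":0,"hand":2.4},{"offset":[0,0,0],"spin":0,"hand":2.4},{"offset":[0,0,0],"spin":0,"hand":2.4},{"offset":[0,0,-1],"spin":0,"hand":2.4},{"offset":[0,0,-3],"spin":0,"hand":2.4},{"offset":[0,0,-5],"spin":0,"hand":2.4},{"offset":[0,0,-5],"spin":0,"hand":2.4},{"offset":[0,0,-5],"spin":-8,"hand":2.4},{"offset":[0,0,0],"spin":-8,"hand":2.4},{"offset":[0,0,0],"spin":-8,"hand":2.4},{"offset":[0,0,0],"spin":-8,"hand":2.4}]'; python3 -m crank '[{"offset":[0,0,0],"spin":-8,"hand":2.4},{"offset":[0,0,0],"spin":-8,"hand":2.4},{"offset":[0,0,0],"spin":-8,"hand":2.4},{"offset":[0,0,0],"spin":-8,"hand":2.4},{"offset":[0,0,0],"spin":-8,"hand":2.4},{"offset":[0,0,0],"spin":-6,"hand":2.4},{"offset":[-5,0,0],"spin":0,"hand":2.4},{"offset":[-5,0,0],"spin":0,"hand":2.4},{"offset":[0,0,0],"spin":0,"hand":2.4},{"offset":[0,0,0],"spin":0,"hand":2.4}]'; python3 - <<'E'
from h import *
p=arm.state()['position'];print(p,yaw())
im,c=shot('wrist','w18'); t,_=shot('top','t18')
print([(k,a,px2w(c,*k,.028).round(3)) for k,a in gold(im)])
u,v=w2px(c,(.4874,-.3239,.09)).astype(int); print(u,v)
g=cv2.cvtColor(im,cv2.COLOR_RGB2GRAY); x0,y0=u-30,v-30; r=g[y0:v+30,x0:u+30]
n,l,s,ce=cv2.connectedComponentsWithStats((r<70).astype(np.uint8))
for i in range(1,n):
    if s[i,4]>60:
        q=np.argwhere(l==i)[:,::-1]; w=np.array([px2w(c,a+x0,b+y0,.09)[:2] for a,b in q]); d=w-w.mean(0); ev,V=np.linalg.eigh(d.T@d/len(d))
        print(s[i],w.mean(0).round(4),np.degrees(np.arctan2(V[1,1],V[0,1])).round(1),(np.sqrt(ev*12)*1000).round(1))
print('\n'.join(''.join(' .:-=+*#'[7-v//32] for v in row) for row in r))
E
```

```text
clock: 56.15
position: [0.4864, -0.3244, 0.2534]
eef_rot: [0.925, -0.38, 0.001, 0.0]
contact_force: [0.3, -0.0, -0.3]
opening: 0.0242
finger_force: 0.0
clock: 57.15
position: [0.3858, -0.3262, 0.2531]
eef_rot: [1.0, 0.008, 0.001, 0.001]
contact_force: [-0.1, 0.5, -0.6]
opening: 0.024
finger_force: 0.0
[ 0.38580438 -0.32619533  0.25311357] [  0.92587106 -89.07428317]
[([627.5, 17.9], 24, array([ 0.574, -0.624,  0.028])), ([542.3, 19.2], 18, array([ 0.571, -0.542,  0.028])), ([629.0, 20.0], 7, array([ 0.572, -0.626,  0.028])), ([292.0, 132.8], 23, array([ 0.463, -0.302,  0.028])), ([277.7, 201.0], 9, array([ 0.391, -0.286,  0.028])), ([314.7, 200.9], 21, array([ 0.392, -0.327,  0.028])), ([352.5, 201.0], 21, array([ 0.393, -0.368,  0.028]))]
313 100
[ 18  21  27  22 404] [ 0.4867 -0.3244] 109.6 [12.3 22. ]
::...:......................................................
............................................................
............................................................
............................................................
........................................
[... 2675 characters left out ...]
====-:.          :-----:.....
=.............           .:-------:.           .------......
...............             .....             .:------......
...............:                             .:-------......
...............::                            :-----:.....:::
................::                         .:------..:..:::.
.................::.                      :-=----:......::..
-.................:-:                   .:==-----:.........:
=..................:--:.              ::-----=-::.....::..::
=....................::=-:.        ::-===------.....:.:..:.:
:.....................:--===-----=====----=--:........::::.:
.........:................:--=======---------:....:...:..:..
```

```bash
python3 - <<'E'
from h import *
c=load('t18'); g=cv2.imread('pics/t18.png',0); g0=cv2.imread('pics/top0.png',0)
u,v=w2px(c,(.39,.2385,.02)).astype(int); print(u,v)
for r in range(v-16,v+17,2): print(' '.join(f'{x:3d}' for x in g[r,u-18:u+19:2]))
for n,p in (('sb',(.559,.435,.03)),('wb',(.648,-.337,.1)),('tube',(.663,.085,.1))):
    a,b=w2px(c,p).astype(int); print(n,np.abs(g[b-15:b+15,a-15:a+15].astype(int)-g0[b-15:b+15,a-15:a+15]).mean().round(1))
E
```

```text
252 285
 67  68  67  66  63  60  58  58  56  56  56  53  53  53  53  52  52  51  50
 60  60  60  61  60  60  60  60  59  59  60  59  59  59  58  57  57  57  56
 54  54  54  54  53  54  54  56  59  60  62  64  66  66  67  65  65  65  63
 52  51  53  51  51  51  51  52  53  43  55  57  58  58  61  60  63  64  64
 56  55  54  52  54  50  42  36  36  36  40  30  45  50  50  50  51  51  52
 57  56  57  55  55  46  37  38  36  36  37  38  34  27  51  49  49  49  51
 55  56  55  58  60  35  37  38  35  35  37  37  37  24  43  51  50  51  51
 51  51  51  58  44  37  37  37  37  31  30  38  38  35  26  48  53  53  53
 51  51  54  62  43  37  38  36  38  28  13  25  39  38  16  55  55  54  53
 51  53  53  63  41  38  37  39  24  11  21  32  37  34  20  56  57  57  56
 51  50  52  57  47  36  38  39  38  37  35  37  38  22  29  57  57  57  57
 50  53  54  54  56  40  39  38  37  38  37  38  32  15  31  57  59  60  57
 52  53  54  54  57  55  36  38  37  39  39  28  14  47  56  56  57  58  58
 55  56  56  56  58  59  60  56  23  14  20  30  54  55  57  57  57  57  59
 55  56  56  57  58  57  57  58  61  60  57  60  57  57  56  57  56  58  59
 56  58  59  60  60  59  60  59  60  60  60  60  59  59  59  58  57  57  59
 59  60  61  62  64  64  64  62  63  62  62  63  63  63  63  60  60  62  62
sb 2.7
wb 2.8
tube 1.8
```

The cap shows as a round disc standing upright. The modules are home, the key is turned, and the glassware hasn't moved.

```bash
python3 -c "
from cell import arm
print(arm.close_job())"
```

```text
the job is handed in; nothing more can be done
None
```

The job is handed in: all three modules are home on their rails, the cap stands upright on the bench, and the key is in the switch, turned clockwise to the stop, with nothing tipped; the last checks were measured from pictures and forces, not seen by eye.

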